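# Open the latched spares tub and issue the coupling

## Robot

A 6-joint arm with a two-finger parallel gripper is mounted at the origin on the work surface. World frame = base frame: x ahead of the robot, y to its left, z up, the work surface at z = 0. Lengths are in mm, angles in rad, forces in N, time in s.
With the tool pointing down it reaches from about 300 to 775 mm from the base axis. Payload 14.6 kg.
Tool frame: the origin (TCP) lies between the finger pads; the fingertips stand 22 mm ahead of it and the grasp point (between the pads) lies 3 mm ahead of it (manip.tcp_to_tips is the distance from the TCP to the fingertips, in mm); y points along the fingers, z is the direction in which the jaws open and shut, and the axes are right-handed (so a half turn about y gives the same grasp; the last joint's range is limited). The gripper opens to 94 mm and grips with 3 to 60 N. Pads are 16 mm wide; open, the fingers measure 119 mm over their backs; the gripper's body (75 mm by 177 mm) begins 78 mm behind the grasp point.
Start: joints at [1.113, 0.3, 1.521, -0, 1.321, -0.067], TCP at [209.507, 508.523, 195.846] pointing down, gripper open.
Joint ranges: [-3.03, 3.03], [-0.79, 2.21], [0.23, 2.52], [-1.04, 4.18], [0, 3.07], [-2.55, 2.55]. Speed limits (rad/s): [2.22, 2.22, 2.57, 3.14, 3.14, 3.14].

## Interface

Orientations are given as [roll, pitch, yaw] about the fixed x, y, z axes, in that order (R = Rz(yaw) Ry(pitch) Rx(roll)).
In Python, from cell import manip gives the robot as it stands.
- The arm moves only by the shell command python3 -m jog 'ROWS' [OPENING] [FORCE]. ROWS is JSON, one flat list of numbers, 6 for each row, row after row: the shift along the tool's x, y, z in mm, then the turn, a rotation vector about the tool's x, y, z in degrees. A call has 1 to 10 rows; each row is the pose to reach, as a shift and turn from the pose commanded when the call began, along the tool's axes at that moment; what a row does not reach only later rows make up. A row lasts 1/12 s, in which the tool goes at most 41.7 mm and 7.16 degrees, less where a joint would pass 70% of its speed; a pose out of reach is approached as far as the arm can. A call with a gripper value outside its range is refused whole. OPENING is the finger opening in mm, from 0 to 94, set as the call begins (- or left out, the last holds). The fingers move at their own pace and stop on an object; FORCE is the grip in N (left out, the last holds). Time passes only in rows, so rows that repeat a pose let the fingers close. It gives the time, the measured TCP pose, the force and the opening at its end, in the units of the state.
- manip.read_state(): the state, without advancing time (a new reading comes with each control period).
- manip.camera(name): name is "scene" or "top" or "wrist"; returns a dict with "img" (400x640x3 uint8, red, green, blue), "intrinsics" (3x3 intrinsics, pixels), "origin" and "orientation" of the camera in the world. Camera axes: x right, y down, z forward; pixel columns grow to the right and rows downward; lengths in mm; the calibration is good to about 2 mm. A picture is of the moment at which its call begins. There is no depth.
- manip.sign_off(): hands the job in, once; it reports no verdict.
Trained networks look in a picture, given as the dict that the camera call returned (one of the last four; its "shot" number tells which), for a name from the list of things; names that differ only in an ending like _2 or _b are one class to them, and where a whole thing is asked for, a point or a joint stands for the part that bears it (a point fixed in the world has none). Each returns a list of dicts, best first, with "score" (0 to 1); they miss things now and then, are a little off and sometimes report something else, mostly with a low value. They report only what shows in the picture. A call takes as long as a camera call. They do not tell look-alikes from the thing itself.
- manip.masks_of(thing, picture): "pixels" (400x640 bool, what is visible of it) and "xy" ([column, row] in pixels, amid what is visible of it).
- manip.tip_of(thing, picture): "xy" ([column, row] in pixels: a listed point, or the origin of a listed thing).
The state is a dict: "clock": time; "joints": joint angles; "qd": joint speeds; "effort": joint torques, N m; "eef_pos": TCP position; "eef_rot": TCP orientation; "wrist_force": force on the tool from outside, world axes, zero at the start; "moment": the same for the moment, N m; "finger_gap": finger opening in mm.
Only numpy, scipy, OpenCV 4.12 (cv2) and the standard library are available. Lean on these libraries where they do the work, as an engineer would, in place of code of your own. Each camera call takes 0.05 s, during which the arm holds its last target.

## Task

Swing the red hold-down lever right off the tub's lid, then tip the lid up by its orange tab with its far edge still on the tub's rim, draw it out from under the steel keeper and lower it flat, right way up, onto the black rubber mat. Then take the steel coupling with the red band out of the tub and stand it upright in the empty half of the green tray, lowering things rather than dropping them. Leave the black spacer in the tub and everything else where it is.

Things in the scene. Friction and masses are not known exactly. Their poses are not given: they have to be found in the camera images.
- tub: Blue open tub screwed to the bench, 150 (x) x 116 (y) x 65 mm high, walls and floor 5 mm (inside 140 x 106). Origin: centre of its underside; x points from the lid's tab side to the keeper side, z up. A grey bracket for the lever, 34 x 26 mm and 66 mm high, stands at its +y side, reaching y = 84 mm (the red hub, radius 11 mm, reaches 93 mm).
- keeper (a point): Middle of the front edge of the steel keeper lip fixed over the tub's far (+x) rim, at tub x = +67.5, z = +78 mm. The lip is 60 mm wide in y and 4 mm thick, overhangs the lid's far edge by 6 mm and leaves 6 mm above the seated lid, so the lid cannot be lifted straight up.
- lever (a joint): Angle (rad) of the red hold-down lever about its vertical pivot on the tub. 0: the arm points to the tub's -y, across the lid; grows counterclockwise seen from above, to 1.75; at 1.57 the arm points to the tub's +x, along the outside of the tub. Stays where it is left (friction 0.06 N m). Starts between 0 and 0.35; clear of the lid from about 1.35 on.
- lever_pivot (a point): Point on the lever's vertical axis, at the tub's x = 0, y = +82 mm, 77 mm up: half the height of the red arm (arm 13 mm wide, 8 mm thick, 3 mm above the lid's plate).
- lever_knob (a point): Middle of the upright round red knob at the lever's end, 18 mm in diameter, 32 mm tall (from 16 mm below to 16 mm above this point), 52 mm from the pivot axis. The arm runs on 6 mm beyond the knob's axis.
- lid: Loose white lid, 160 g. Plate 150 x 116 x 5 mm, its underside 10 mm above the origin; below it a skirt 135 x 101 mm, 10 mm deep, sits inside the tub's rim with 2.5 mm play. Origin: centre of the skirt's underside (55 mm above the tub's underside when seated). Axes as the tub's when seated: x to the far (keeper) edge, z up, tab at -x.
- lid_tab (a point): Grip point in the orange upright tab at the lid's near edge: 14 mm thick in the lid's x, 28 mm wide in y, from 10 to 38 mm above the lid's origin. This point is at x = -88, z = +27 mm in the lid's frame. The tab stands 4 mm clear of the plate's front edge (x = -77 mm), so fingers closing along the lid's y can pass down beside it in front of the tub.
- lid_rear (a point): Middle of the lower far edge of the lid's plate: lid frame x = +73.5, z = +10 mm. The lid tips about this edge.
- coupling: Steel shaft coupling with a red band round its middle, an upright cylinder 34 mm in diameter and 44 mm tall, 180 g, standing on the tub's floor. Origin: centre of its underside, z along its axis.
- spacer: Black plastic spacer sleeve, 34 mm outside diameter, 18 mm bore, 40 mm tall, standing in the tub beside the coupling (which of the two is nearer the tab varies). Origin: centre of its underside. It stays in the tub.
- mat: Black rubber mat fixed to the bench, 180 (x) x 150 (y) x 4 mm. Origin: centre of its underside. The lid goes here; left or right of the tub.
- tray: Green tray fixed to the bench, 200 (x) x 130 (y) x 30 mm high, walls and floor 4 mm, with one wall across the middle making two halves along x. Origin: centre of its underside. On the other side of the tub from the mat.
- tray_free (a point): Centre of the floor of the tray's empty half (about 94 x 122 mm inside, axes as the tray's).
- bearing: Dark steel bearing, 48 mm in diameter, 18 mm high, lying in the other half of the tray. Origin: centre of its underside.
- bottle: White bottle with an orange cap, 62 mm in diameter, 190 mm tall, standing behind and beside the tub. Origin: centre of its underside.
- carton: Cardboard box 90 x 70 x 110 mm high, standing behind the tub on the other side. Origin: centre of its underside.
- gearmotor: Grey geared motor, about 95 x 185 x 105 mm high, standing behind the tub. Origin: on the bench, 30 mm from its middle.
- tape: Roll of yellow tape lying flat, 90 mm in diameter, 24 mm high. Origin: centre of its underside.
- screwdriver: Screwdriver lying on the bench behind and to the right of the tub, about 200 mm long. Origin: underneath it.
- can: Blue can, 54 mm in diameter, 100 mm tall. Origin: centre of its underside.
Mind the look-alikes: they are no part of the job. What is shaped like the tub but purple or yellow is not meant.

How it is judged:
By the outcome, as a careful person would: the job done as asked, in the order asked, and still so for the second after the job is handed in, with the robot touching nothing.
It also fails if it takes over 72 s, if anything falls off the work surface, if the arm or the gripper's body presses on something with over 40 N, if the wrist force passes 120 N, or if a joint passes its speed limit or range.

## Working session

There is one attempt and no reset: what is moved stays moved. The work goes in short steps, Python scripts to look and compute and a shell command to move; the robot and the scene stay as the last step left them, time stands still between calls to the robot, and variables do not carry over. Pictures are saved under pics/ and viewed, and the job is handed in when it is done.

```bash
ls; mkdir -p pics; cat > h.py <<'E'
import numpy as np, cv2, json
from scipy.spatial.transform import Rotation as R
from cell import manip
def Rm(o):
    o=np.array(o,float)
    if o.shape==(3,3): return o
    if o.size==4: return R.from_quat(o).as_matrix()
    return R.from_euler('xyz',o).as_matrix()
def ray(p,xy):
    K=np.array(p["intrinsics"]); d=np.linalg.inv(K)@np.array([xy[0],xy[1],1.])
    return np.array(p["origin"],float), Rm(p["orientation"])@d
def atz(p,xy,z):
    o,d=ray(p,xy); return o+d*(z-o[2])/d[2]
def proj(p,X):
    K=np.array(p["intrinsics"]); c=Rm(p["orientation"]).T@(np.array(X,float)-np.array(p["origin"])); u=K@c; return u[:2]/u[2]
def tri(ps,xys):
    A=np.zeros((3,3));b=np.zeros(3)
    for p,xy in zip(ps,xys):
        o,d=ray(p,xy); d=d/np.linalg.norm(d); M=np.eye(3)-np.outer(d,d); A+=M;b+=M@o
    X=np.linalg.solve(A,b); return X,[np.round(proj(p,X)-xy,1) for p,xy in zip(ps,xys)]
def save(p,n): cv2.imwrite('pics/'+n+'.png',np.ascontiguousarray(p["img"][:,:,::-1]))
def tool():
    s=manip.read_state(); return np.array(s["eef_pos"]),Rm(s["eef_rot"]),s
E
python3 - <<'E'
from h import *
for n in ("scene","top","wrist"):
    p=manip.camera(n); save(p,n+'0'); print(n,p["orientation"],p["origin"])
s=manip.read_state();print({k:np.round(v,3).tolist() for k,v in s.items()})
print(tool()[1].round(2))
E
```

```text
pics
scene [-2.52620005  0.00838622  2.60207445] [ 849.96432464  618.40147616 1082.90912739]
top [-3.05070635  0.00616944 -1.59722211] [ 403.64619781    5.7722758  1120.98743083]
wrist [2.85070278e+00 9.72462837e-04 1.17932875e+00] [131.75000658 541.16216892 383.77538385]
{'clock': 0.15, 'joints': [1.113, 0.3, 1.521, -0.0, 1.321, -0.067], 'qd': [0.002, -0.001, -0.003, -0.002, 0.0, 0.001], 'effort': [0.002, -53.195, -35.282, 0.071, 0.024, -0.0], 'eef_pos': [209.414, 508.347, 195.436], 'eef_rot': [-1.572, 0.0, -0.391], 'wrist_force': [0.659, -0.706, -0.276], 'moment': [0.0, 0.027, 0.001], 'finger_gap': 93.849}
[[ 0.92 -0.    0.38]
 [-0.38 -0.    0.92]
 [-0.   -1.   -0.  ]]
```

View pics/scene0.png

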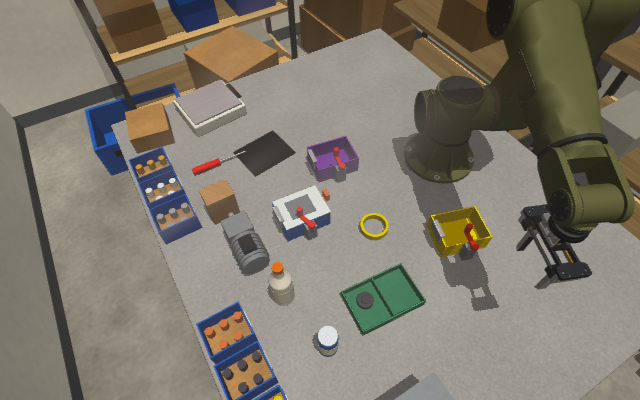

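View pics/top0.png

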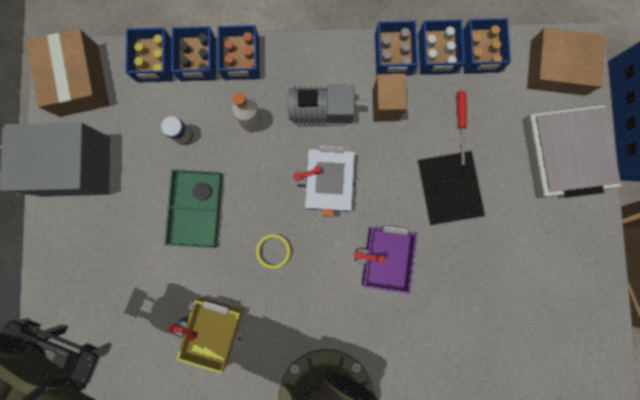

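View pics/wrist0.png

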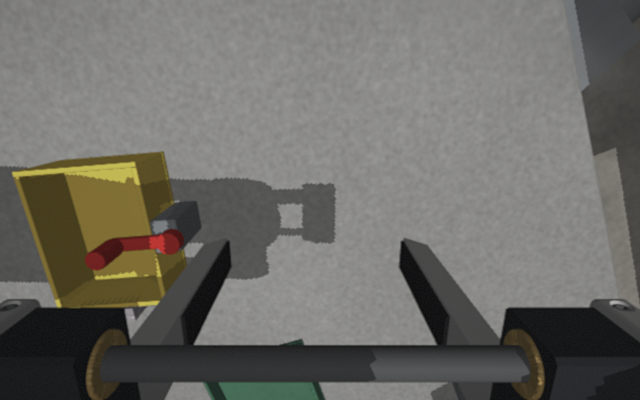

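The scene has three tub-like things: blue tub with white lid at top (330,180) / scene (302,212), purple at top (390,260), yellow at top (210,335). Only the first has a blue body, white lid and orange tab (328,212). The mat is at top (452,188). The tray is at top (195,208), with its bearing in the far half (202,190), so the near half at (193,228) is empty.

```bash
cat > meas.py <<'E'
from h import *
t=manip.camera("top"); s=manip.camera("scene")
for n in ["keeper","lever_pivot","lever_knob","lid_tab","lid_rear","lid","tub","mat","tray","tray_free","bearing","bottle","carton","gearmotor"]:
    a=[ (np.round(d["xy"],1).tolist(),round(d["score"],2)) for d in manip.tip_of(n,t)]
    b=[ (np.round(d["xy"],1).tolist(),round(d["score"],2)) for d in manip.tip_of(n,s)]
    print(n,a[:4],b[:4])
    if a and b:
        # best pair by residual among top ones
        best=min(((np.abs(tri([t,s],[x,y])[1]).max(),x,y) for x,_ in a[:4] for y,_ in b[:4] if 250<x[0]<480 or n.startswith(('tray','bea','bot'))),default=None)
        if best: print('   ',tri([t,s],[best[1],best[2]])[0].round(1),best)
big=np.vstack([cv2.resize(t["img"][130:230,280:380],(500,500),interpolation=3)]);
b2=cv2.resize(s["img"][170:250,260:340],(300,300),interpolation=3)
c=np.zeros((500,800,3),np.uint8);c[:,:500]=big;c[:300,500:]=b2
cv2.imwrite('pics/crop1.png',c[:,:,::-1])
E
python3 meas.py
```

```text
keeper [([394.4, 230.6], 0.7), ([331.5, 150.3], 0.59), ([216.9, 308.0], 0.55), ([317.2, 169.8], 0.37)] [([313.0, 154.2], 0.98), ([436.0, 228.0], 0.83), ([281.8, 213.6], 0.72), ([300.8, 217.0], 0.69)]
    [ 421.  -179.6   82. ] (np.float64(0.2), [394.4, 230.6], [313.0, 154.2])
lever_pivot [([177.4, 330.4], 0.72), ([358.6, 256.3], 0.68), ([297.3, 174.8], 0.61)] [([310.3, 227.2], 0.97), ([472.3, 249.2], 0.76), ([339.5, 165.1], 0.69), ([299.5, 219.0], 0.38)]
    [569.1  58.1  64.8] (np.float64(0.3), [297.3, 174.8], [310.3, 227.2])
lever_knob [([318.2, 168.1], 0.75), ([382.4, 257.9], 0.69), ([195.9, 335.0], 0.54)] [([298.3, 212.7], 0.68), ([333.8, 151.6], 0.52), ([469.8, 227.3], 0.5)]
    [ 356.4 -147.2   88.3] (np.float64(0.2), [382.4, 257.9], [333.8, 151.6])
lid_tab [([326.9, 215.3], 0.65)] [([322.5, 195.7], 0.75), ([396.5, 293.8], 0.42)]
    [470.7 -18.9  65.1] (np.float64(2.3), [326.9, 215.3], [322.5, 195.7])
lid_rear [([331.0, 150.6], 0.62)] [([282.5, 218.3], 0.96), ([380.9, 297.9], 0.21), ([237.8, 250.6], 0.19)]
    [627.5 -26.6  51.1] (np.float64(2.2), [331.0, 150.6], [282.5, 218.3
[... 695 characters left out ...]
([315.9, 170.9], 0.27), ([333.2, 150.7], 0.19)] [([395.8, 295.0], 0.73)]
    [515.  173.8 -32.9] (np.float64(58.4), [315.9, 170.9], [395.8, 295.0])
bearing [([201.2, 191.0], 0.49)] [([363.1, 299.6], 0.79)]
    [543.5 316.   11.5] (np.float64(0.8), [201.2, 191.0], [363.1, 299.6])
bottle [([250.7, 119.8], 0.83)] [([285.4, 297.7], 0.72), ([281.0, 212.7], 0.32)]
    [732.8 187.7  -3. ] (np.float64(1.5), [250.7, 119.8], [285.4, 297.7])
carton [([383.8, 107.7], 0.65)] [([222.0, 211.3], 0.56)]
    [ 765.9 -184.4   -8. ] (np.float64(1.5), [383.8, 107.7], [222.0, 211.3])
gearmotor [([325.0, 98.3], 0.77)] [([236.8, 251.0], 0.95)]
    [788.9 -19.6   1.7] (np.float64(0.3), [325.0, 98.3], [236.8, 251.0])
```

View pics/crop1.png

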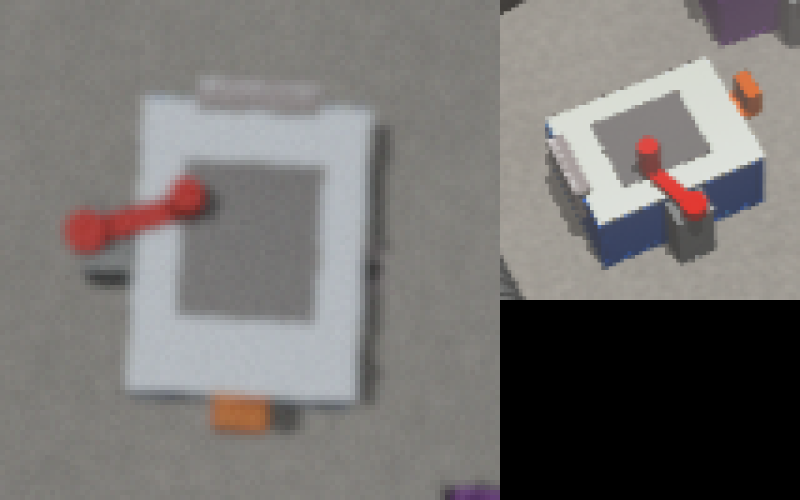

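The crop confirms the target: blue tub, white lid, orange tab, and the lever lying across the lid. Its knob is at crop (187,195). Next I fit the tub pose.

```bash
cat > fit.py <<'E'
from h import *
from scipy.optimize import least_squares
t=manip.camera("top"); s=manip.camera("scene")
def crop(c): return np.array([280+(c[0]+.5)/5-.5,130+(c[1]+.5)/5-.5])
def crops(c): return np.array([260+(c[0]-500+.5)/3.75-.5,170+(c[1]+.5)/3.75-.5])
obs=[(t,(75,58,70),crop((142,95))),(t,(75,-58,70),crop((374,108))),(t,(-75,-58,70),crop((356,403))),(t,(-75,58,70),crop((124,390))),
(s,(75,58,70),crops((598,224))),(s,(75,-58,70),crops((546,120))),(s,(-75,-58,70),crops((710,58))),(s,(-75,58,70),crops((764,158))),
(t,(0,82,77),(297.3,174.8)),(s,(0,82,77),(310.3,227.2)),(t,(-88,0,82),(326.9,215.3)),(s,(-88,0,82),(322.5,195.7)),
(t,(67.5,0,78),(331.5,150.3)),(s,(67.5,0,78),(281.8,213.6))]
def X(p,b): c,n=np.cos(p[2]),np.sin(p[2]); return np.array([p[0]+c*b[0]-n*b[1],p[1]+n*b[0]+c*b[1],b[2]])
f=lambda p:np.concatenate([proj(o[0],X(p,o[1]))-o[2] for o in obs])
for loss in("linear","soft_l1"):
    r=least_squares(f,[555,-22,0],x_scale=[10,10,.1],loss=loss); print(r.x.round(3)); print(f(r.x).reshape(-1,2).round(1).tolist())
p=r.x
print('pivot',X(p,(0,82,77)).round(1),'tab',X(p,(-88,0,82)).round(1))
k1=crop((187,195));print('knob top',atz(t,k1,93).round(1)) 
k2=crops((647,145)); print(tri([t,s],[k1,k2]))
# mat & tray masks
for n,z in(("mat",4),("tray",30)):
  for pic in(t,s):
    m=manip.masks_of(n,pic)
    if not m: print(n,'none');continue
    m=m[0]; c=cv2.minAreaRect(np.argwhere(m["pixels"])[:,::-1].astype(np.float32)); B=cv2.boxPoints(c)
    print(n,m["score"],[atz(pic,q,z)[:2].round(0).tolist() for q in B])
c=cv2.resize(t["img"][140:260,150:240],(450,600),interpolation=3); d=cv2.resize(t["img"][140:230,410:490],(350,394),interpolation=3)
C=np.zeros((600,800,3),np.uint8);C[:,:450]=c;C[:394,450:]=d;cv2.imwrite('pics/crop2.png',C[:,:,::-1])
E
python3 fit.py
```

```text
[ 5.57402e+02 -2.21900e+01 -9.80000e-02]
[[0.1, -0.7], [-0.8, -0.2], [-1.0, -0.5], [-0.7, -1.2], [-0.6, -0.3], [-0.6, -0.9], [-1.2, -0.7], [0.1, -0.6], [-1.0, 1.1], [0.8, -2.4], [-0.4, -2.4], [3.3, -1.9], [-0.8, 1.4], [-1.7, -1.4]]
[ 5.57048e+02 -2.24420e+01 -9.80000e-02]
[[0.2, -0.6], [-0.7, -0.1], [-0.9, -0.4], [-0.6, -1.1], [-0.6, -0.4], [-0.6, -1.1], [-1.1, -0.8], [0.1, -0.7], [-0.9, 1.2], [0.9, -2.5], [-0.4, -2.3], [3.3, -2.0], [-0.7, 1.5], [-1.7, -1.5]]
pivot [565.1  59.2  77. ] tab [469.5 -13.8  82. ]
knob top [579.7   6.9  93. ]
(array([576.89682085,   7.05952005, 108.13451646]), [array([-0.1,  0.1]), array([-0.1, -0. ])])
mat 0.6 [[613.0, -261.0], [636.0, -415.0], [457.0, -435.0], [434.0, -283.0]]
mat 0.91 [[632.0, -408.0], [422.0, -445.0], [438.0, -282.0], [636.0, -255.0]]
tray 0.63 [[403.0, 410.0], [604.0, 395.0], [589.0, 257.0], [388.0, 274.0]]
tray 0.67 [[596.0, 267.0], [379.0, 276.0], [408.0, 417.0], [610.0, 401.0]]
```

View pics/crop2.png

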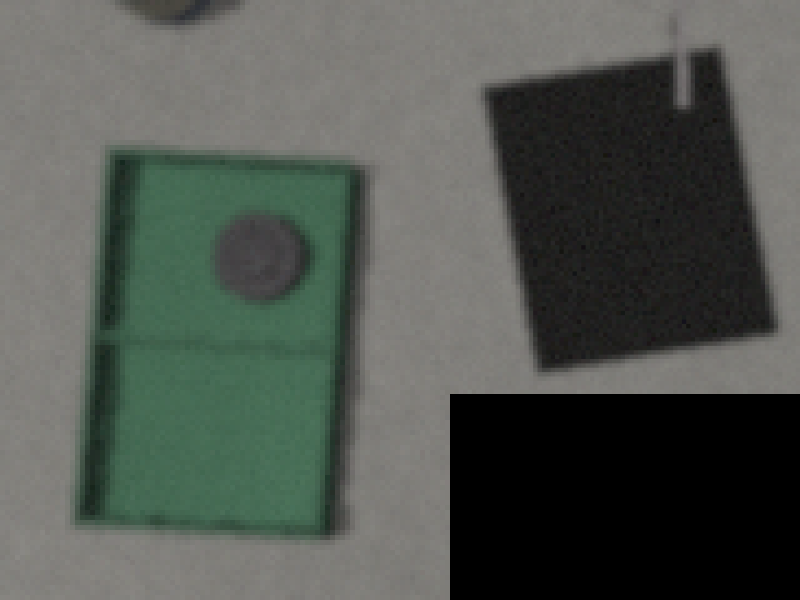

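The tray's empty half is the near one, at crop (215,440). The screwdriver tip overhangs the mat's far right corner at crop (683,80). I now move above the lever, closing the fingers on the way, and refine with the wrist camera.

```bash
cat >> h.py <<'E'
def go(pos,heading,pitchR=None):
    """heading: world heading of tool x, tool y down"""
    p,Rt,s=tool()
    c,n=np.cos(heading),np.sin(heading)
    T=np.array([[c,0,-n],[n,0,c],[0,-1,0]]) if pitchR is None else pitchR
    d=Rt.T@(np.array(pos,float)-p); rv=R.from_matrix(Rt.T@T).as_rotvec(degrees=True)
    print('shift',d.round(1),'turn',rv.round(2),'minrows',max(np.linalg.norm(d)/41.7,np.linalg.norm(rv)/7.16).round(1),'clock',s["clock"],'gap',s["finger_gap"])
E
python3 - <<'E'
from h import *
go((558,-18,240),-0.67)
def crop(c): return np.array([410+(c[0]-450+.5)/4.375-.5,140+(c[1]+.5)/4.375-.5])
t=manip.camera("top")
for c in((485,90),(720,50),(776,330),(541,370),(683,107)): print(atz(t,crop(c),4).round(1))
E
```

```text
shift [ 522.8  -44.2 -354.1] turn [ 0. 16. -0.] minrows 15.2 clock 1.95 gap 93.98086709915547
[ 610.4 -264.6    4. ]
[ 631.4 -410.4    4. ]
[ 457.9 -434.1    4. ]
[ 437.4 -290.2    4. ]
[ 596.5 -385.6    4. ]
```

```bash
python3 -m jog '[41,-9,-28,0,2,0, 82,-18,-56,0,4,0, 123,-27,-84,0,6,0, 164,-36,-112,0,8,0, 200,-44,-136,0,9,0, 236,-44,-160,0,10,0, 268,-44,-182,0,11,0, 302,-44,-205,0,12,0, 336,-44,-228,0,13,0, 370,-44,-251,0,14,0]' 0 20; python3 -c "
from h import *
go((558,-18,240),-0.67)"
```

```text
clock: 2.83
eef_pos: [438.0, 161.9, 240.1]
eef_rot: [-1.57, -0.001, -0.636]
wrist_force: [0.9, 0.6, 0.3]
finger_gap: 30.7
shift [ 2.034e+02  2.000e-01 -7.340e+01] turn [-0.04  1.95  0.03] minrows 5.2 clock 2.8333 gap 30.691994357702992
```

```bash
python3 -m jog '[37,0,-13,0,0.4,0, 74,0,-26,0,0.8,0, 111,0,-39,0,1.2,0, 148,0,-53,0,1.6,0, 180,0,-65,0,2,0, 203,0,-73,0,2,0, 203,0,-73,0,2,0, 203,0,-73,0,2,0]'; python3 - <<'E'
from h import *
w=manip.camera("wrist"); save(w,'w1')
for n in ["keeper","lever_pivot","lever_knob","lid_tab","lid_rear","lid","tub"]:
    print(n,[(np.round(d["xy"],1).tolist(),round(d["score"],2)) for d in manip.tip_of(n,w)][:3])
p=(557,-22.4,-.098)
def X(b): c,n=np.cos(p[2]),np.sin(p[2]); return np.array([p[0]+c*b[0]-n*b[1],p[1]+n*b[0]+c*b[1],b[2]])
for b in [(67.5,0,78),(0,82,77),(-88,0,82),(75,58,70),(75,-58,70),(-75,-58,70),(-75,58,70)]: print(b,proj(w,X(b)).round(1))
E
```

```text
clock: 3.5
eef_pos: [557.5, -16.2, 239.2]
eef_rot: [-1.571, 0.001, -0.672]
wrist_force: [-0.9, 0.5, 0.5]
finger_gap: 0.6
keeper [([102.7, 171.6], 0.89), ([345.2, 237.9], 0.74)]
lever_pivot [([375.9, 141.7], 0.84), ([127.6, 72.5], 0.67), ([181.8, 386.3], 0.37)]
lever_knob [([70.5, 100.5], 0.93), ([346.1, 189.2], 0.62), ([412.6, 298.9], 0.34)]
lid_tab [([258.9, 108.8], 0.72)]
lid_rear [([347.2, 238.7], 0.94)]
lid [([309.6, 180.1], 0.65)]
tub [([108.6, 112.0], 0.8)]
(67.5, 0, 78) [343.9 237.3]
(0, 82, 77) [378.7 141.9]
(-88, 0, 82) [258.8 111.6]
(75, 58, 70) [393.2 212.5]
(75, -58, 70) [302.8 265.8]
(-75, -58, 70) [221.7 154. ]
(-75, 58, 70) [317.3  89.1]
```

View pics/w1.png

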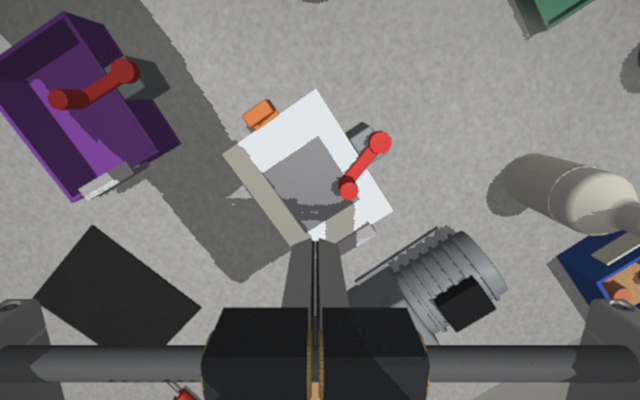

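The predicted lid corners match the picture to about 1–2 px: (393,212), (317,89), (222,154). The knob's top disc is at (348,190). I get its position from all three views.

```bash
python3 - <<'E'
from h import *
from scipy.optimize import least_squares
w=manip.camera("wrist"); t=manip.camera("top"); s=manip.camera("scene")
k=[(t,(317.1,168.7)),(s,(298.9,208.3)),(w,(348.5,191))]
print(tri([a for a,_ in k],[b for _,b in k]))
print(atz(w,(348.5,191),93),atz(w,(348.5,191),109))
c=cv2.resize(w["img"][100:260,280:440],(640,640),interpolation=3)[:600]
cv2.imwrite('pics/w1c.png',c[:,:,::-1])
E
```

```text
(array([577.12134004,   8.23294178, 109.56083677]), [array([-0.7, -0.2]), array([-0.1,  0. ]), array([-1.8,  0.4])])
[582.31126563   8.30433955  93.        ] [577.96245576   9.72060763 109.        ]
```

View pics/w1c.png

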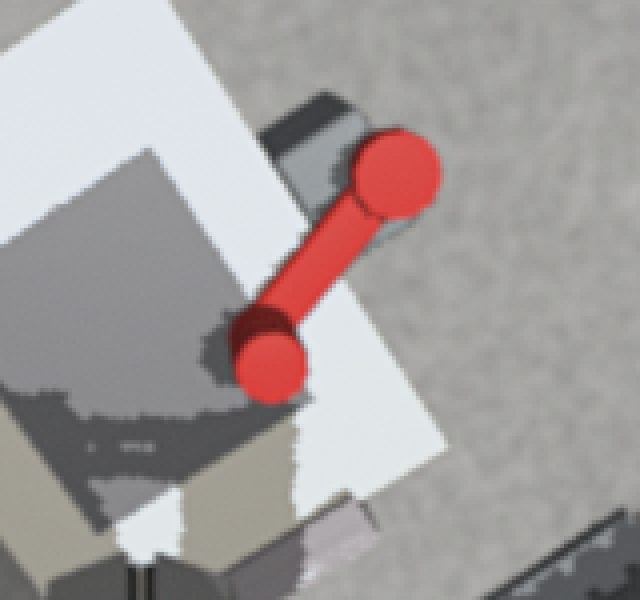

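```bash
python3 -m jog '[0,40,0,0,0,0, 0,80,0,0,0,0, 0,110,0,0,0,0, 0,129,0,0,0,0, 0,129,0,0,0,0, 0,129,0,0,0,0]'; python3 - <<'E'
from h import *
p,Rt,s=tool(); print(p)
piv=np.array([565.1,59.2]); n=np.array([np.cos(.898),np.sin(.898)])
for th in np.r_[.343,np.linspace(.45,1.7,9)]:
    a=th-1.669; k=piv+52*np.array([np.cos(a),np.sin(a)])-21.5*n
    print(round(th,2),(Rt.T@np.array([k[0]-p[0],k[1]-p[1],0])).round(1))
E
```

```text
clock: 4.55
eef_pos: [557.2, -15.3, 110.8]
eef_rot: [-1.571, 0.001, -0.67]
wrist_force: [-0.2, -0.0, 0.2]
finger_gap: 0.3
[557.23622833 -15.33347855 110.76739247]
0.34 [ 1.  -0.  10.1]
0.45 [ 4.2 -0.  14.7]
0.61 [ 7.9 -0.  21.9]
0.76 [10.4 -0.  29.6]
0.92 [11.7 -0.  37.6]
1.08 [11.7 -0.  45.8]
1.23 [10.4 -0.  53.8]
1.39 [ 7.9 -0.  61.5]
1.54 [ 4.3 -0.  68.8]
1.7 [-0.4 -0.  75.3]
```

```bash
python3 -m jog '[1,0,8,0,0,0, 4,0,14,0,0,0, 8,0,22,0,0,0, 10,0,30,0,0,0, 12,0,38,0,0,0, 12,0,46,0,0,0, 10,0,54,0,0,0, 8,0,62,0,0,0, 4,0,69,0,0,0, 1,0,74,0,0,0]'; python3 -m jog '[0,0,0,0,0,0, 0,0,-12,0,0,0, 0,-40,-20,0,0,0, 0,-80,-30,0,0,0]' 60; python3 - <<'E'
from h import *
w=manip.camera("wrist"); save(w,'w2'); t=manip.camera("top")
c=cv2.resize(t["img"][130:230,280:380],(500,500),interpolation=3);cv2.imwrite('pics/t2.png',c[:,:,::-1])
go((469.5,-13.8,180),-.098)
E
```

```text
clock: 5.38
eef_pos: [604.1, 43.1, 110.6]
eef_rot: [-1.571, 0.0, -0.67]
wrist_force: [-0.1, 0.4, -0.5]
finger_gap: 0.5
clock: 5.72
eef_pos: [584.0, 18.3, 189.9]
eef_rot: [-1.574, 0.004, -0.67]
wrist_force: [0.7, 0.4, 1.1]
finger_gap: 23.4
shift [-72.8  16.3 -97.7] turn [ -0.19 -32.83   0.54] minrows 4.6 clock 5.8167 gap 31.23287075044667
```

View pics/t2.png

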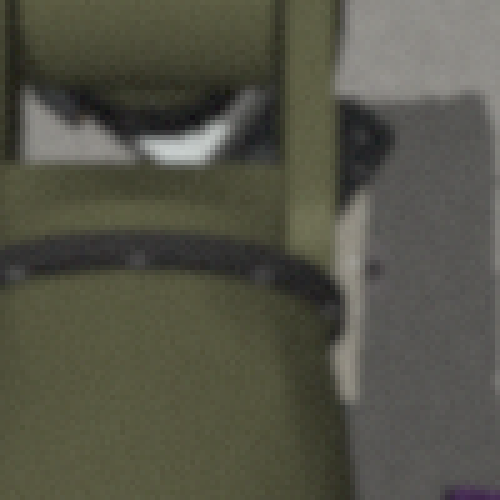

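View pics/w2.png

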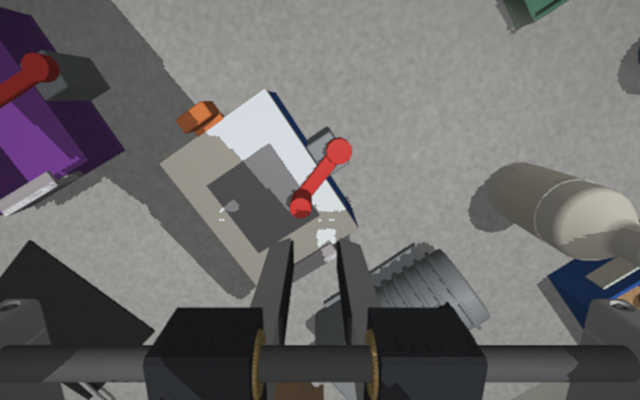

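The wrist view shows the lever unmoved, its knob at (301,206). The fingers missed it with no force recorded, so I check where the fingertips really are against the camera model.

```bash
python3 - <<'E'
from h import *
w=manip.camera("wrist"); p,Rt,s=tool()
print(w["origin"],p,manip.tcp_to_tips,Rt.round(2))
print('tcp->',proj(w,p),'tips',proj(w,p+Rt@[0,22,0]),'fingertips ±',proj(w,p+Rt@[0,22,20]),proj(w,p+Rt@[0,22,-20]))
print(proj(w,[577.5,9,109]))
print('knob now', atz(w,(301,206),109), 'hub',atz(w,(340,151),85))
print((w["origin"]-p)@Rt, (Rt.T@Rm(w["orientation"])).round(2))
E
```

```text
[519.37853562  70.50938229 385.14896769] [586.3329781   17.93442234 194.01600792] 22.0 [[ 0.78  0.01  0.62]
 [-0.62 -0.    0.78]
 [ 0.   -1.    0.  ]]
tcp-> [313.7770355  243.78729571] tips [313.79118942 230.06791815] fingertips ± [344.55059734 230.01840738] [283.02106003 230.11744617]
[298.22839871 199.80375468]
knob now [583.05657202   7.40669318 109.        ] hub [571.05456938  59.18170329  85.        ]
[ -84.21409096 -191.53791115    0.21810757] [[ 0.    0.96  0.29]
 [-0.   -0.29  0.96]
 [ 1.   -0.    0.  ]]
```

```bash
python3 - <<'E'
from h import *
w=manip.camera("wrist"); s=manip.camera("scene")
a=cv2.resize(w["img"][100:250,250:400],(450,450),interpolation=3)
b=cv2.resize(s["img"][170:250,260:340],(350,350),interpolation=3)
C=np.zeros((450,800,3),np.uint8);C[:,:450]=a;C[:350,450:]=b;cv2.imwrite('pics/c3.png',C[:,:,::-1])
print(tool()[0], manip.read_state()["clock"])
for n in("lever_knob","lever_pivot"): print(n,[(np.round(d["xy"],1).tolist(),round(d["score"],2)) for d in manip.tip_of(n,w)][:3],[(np.round(d["xy"],1).tolist(),round(d["score"],2)) for d in manip.tip_of(n,s)][:3])
print(atz(w,(301,206),109))
E
```

```text
[585.17591106  18.41489918 190.28591923] 5.9667
lever_knob [([296.3, 199.0], 0.74)] [([283.7, 294.2], 0.65), ([337.4, 151.6], 0.63), ([300.1, 212.7], 0.57)]
lever_pivot [([337.3, 146.4], 0.75), ([40.5, 66.0], 0.69)] [([313.5, 226.6], 0.93), ([473.5, 246.9], 0.79), ([341.6, 162.6], 0.62)]
[581.19865141   8.61009755 109.        ]
```

View pics/c3.png

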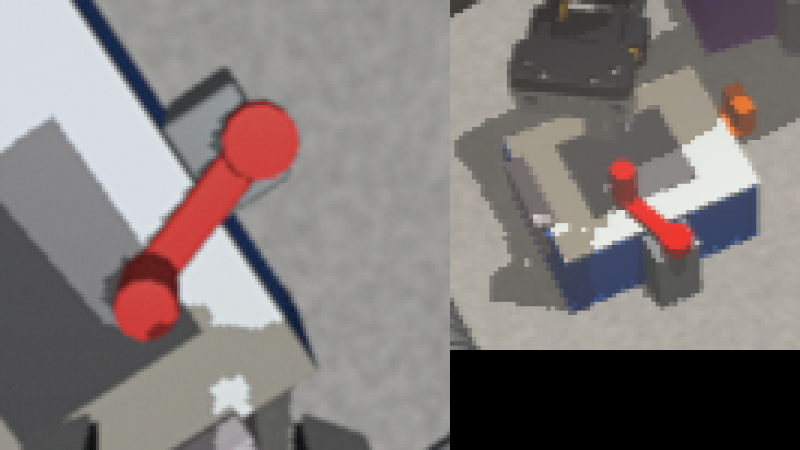

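The fingertips in the wrist images sit lower than "22 mm ahead of the TCP" would give. Their scale in wrist0 also makes them look closer to the camera. I check the tip position in the scene view, because the miss suggests the tips were too high.

```bash
python3 - <<'E'
from h import *
s=manip.camera("scene"); w=manip.camera("wrist"); p,Rt,st=tool(); g=st["finger_gap"]/2
print(st["finger_gap"],np.array(w["intrinsics"]).round(1).tolist())
S=s["img"].copy(); W=w["img"].copy()
def big(im,x0,y0,x1,y1,k): return cv2.resize(im[y0:y1,x0:x1],None,fx=k,fy=k,interpolation=3)
k=6;x0,y0=255,120
A=big(S,x0,y0,355,220,k); B=big(W,240,200,400,400,3)
for yy,col in((22,(255,0,0)),(0,(0,255,0)),(-25,(0,0,255)),(-75,(255,255,0))):
  for zz in(g,-g):
    for xx in(-8,8):
      X=p+Rt@[xx,yy,zz]
      a=(proj(s,X)-[x0,y0]+.5)*k; cv2.circle(A,tuple(a.astype(int)),4,col,-1)
      b=(proj(w,X)-[240,200]+.5)*3; cv2.circle(B,tuple(b.astype(int)),3,col,-1)
cv2.imwrite('pics/c4a.png',A[:,:,::-1]);cv2.imwrite('pics/c4b.png',B[:,:,::-1])
E
```

```text
59.60321501937338 [[351.9, 0.0, 314.8], [0.0, 351.9, 201.3], [0.0, 0.0, 1.0]]
```

View pics/c4a.png

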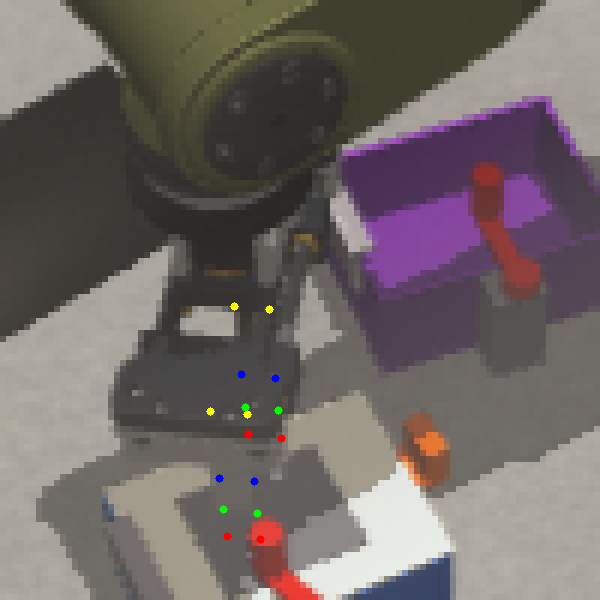

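View pics/c4b.png

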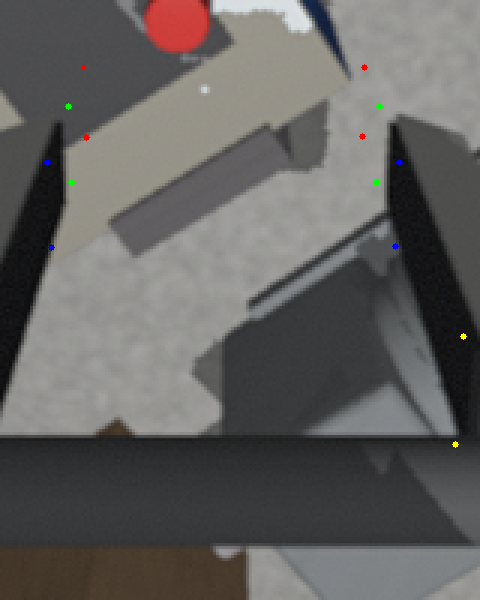

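The scene view shows no fingers where the tips should be (red dots by the knob). The wrist view puts the real tip corners near y ≈ -10, about 33 mm shorter than stated. I settle it by touch: back to the pre-push spot with fingers closed, then down in small steps.

```bash
python3 -c "
from h import *
go((557,-16,98),-.67)"; python3 -m jog '[0,0,-20,0,0,0, -1,0,-43,0,0,0, -1,30,-43,0,0,0, -1,60,-43,0,0,0, -1,92,-43,0,0,0, -1,92,-43,0,0,0, -1,92,-43,0,0,0]' 0; python3 -m jog '[0,1,0,0,0,0, 0,2,0,0,0,0, 0,3,0,0,0,0]'; python3 -m jog '[0,1,0,0,0,0, 0,2,0,0,0,0, 0,2,0,0,0,0]'
```

```text
shift [ -0.6  91.9 -44.6] turn [ 0.04  0.01 -0.06] minrows 2.5 clock 6.2667 gap 59.60321501937338
clock: 6.85
eef_pos: [557.4, -14.6, 97.4]
eef_rot: [-1.572, 0.002, -0.67]
wrist_force: [0.9, 0.0, 1.4]
finger_gap: 16.7
clock: 7.1
eef_pos: [558.1, -14.5, 96.0]
eef_rot: [-1.571, -0.0, -0.67]
wrist_force: [-0.7, 0.7, 0.4]
finger_gap: 0.6
clock: 7.35
eef_pos: [557.9, -14.6, 93.6]
eef_rot: [-1.571, 0.0, -0.67]
wrist_force: [-0.0, 0.0, 0.0]
finger_gap: 0.4
```

```bash
python3 -m jog '[0,1,0,0,0,0, 0,2,0,0,0,0, 0,3,0,0,0,0]'; python3 -m jog '[0,1,0,0,0,0, 0,2,0,0,0,0, 0,2,0,0,0,0]';  python3 - <<'E'
from h import *
s=manip.camera("scene"); w=manip.camera("wrist")
A=cv2.resize(s["img"][130:230,255:355],None,fx=5,fy=5,interpolation=3); B=cv2.resize(w["img"][120:320,260:380],None,fx=2.5,fy=2.5,interpolation=3)
cv2.imwrite('pics/c5.png',np.hstack([A,B])[:,:,::-1])
E
```

```text
clock: 7.6
eef_pos: [558.0, -14.6, 90.6]
eef_rot: [-1.571, -0.0, -0.67]
wrist_force: [-0.6, 0.6, 0.2]
finger_gap: 0.8
clock: 7.85
eef_pos: [557.9, -14.6, 88.5]
eef_rot: [-1.571, 0.0, -0.67]
wrist_force: [-0.3, 0.1, 0.6]
finger_gap: 0.6
```

View pics/c5.png

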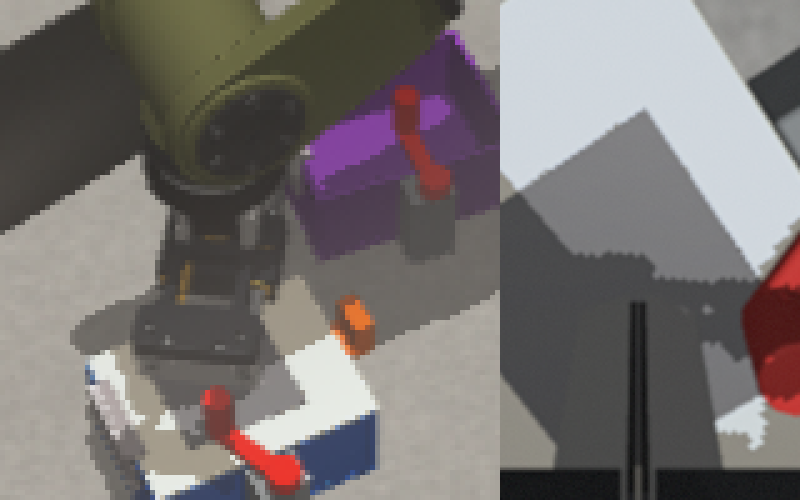

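No contact, although the nominal tips would now be at z = 66.5, below the lid's top at 70. So the fingers really are shorter than stated. I continue down in small steps.

```bash
python3 -m jog '[0,3,0,0,0,0, 0,6,0,0,0,0, 0,6,0,0,0,0]'; python3 -m jog '[0,3,0,0,0,0, 0,6,0,0,0,0, 0,6,0,0,0,0]';  python3 - <<'E'
from h import *
w=manip.camera("wrist")
B=cv2.resize(w["img"][100:320,220:420],None,fx=2.7,fy=2.7,interpolation=3)
cv2.imwrite('pics/c6.png',B[:,:,::-1])
p,Rt,s=tool(); print(p)
E
```

```text
clock: 8.2
eef_pos: [557.6, -14.6, 82.0]
eef_rot: [-1.571, 0.001, -0.67]
wrist_force: [-0.1, -0.7, -0.0]
finger_gap: 0.7
clock: 8.45
eef_pos: [557.7, -14.6, 76.0]
eef_rot: [-1.571, 0.001, -0.67]
wrist_force: [0.1, -0.7, -0.2]
finger_gap: 0.6
[557.73313043 -14.56554719  76.27055015]
```

View pics/c6.png

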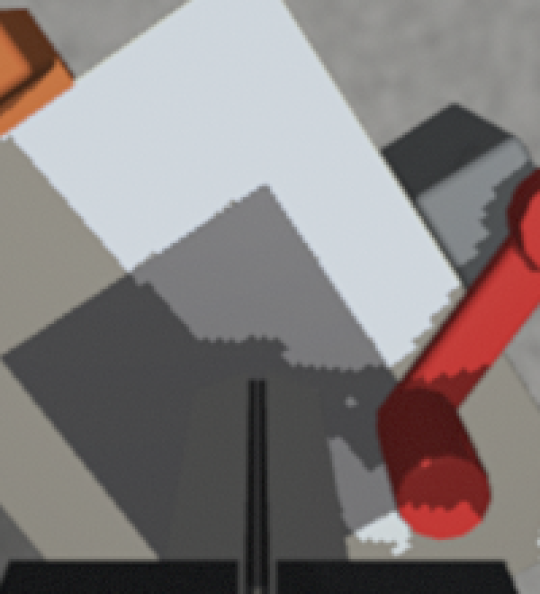

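```bash
python3 -m jog '[1,0,8,0,0,0, 4,0,14,0,0,0, 8,0,22,0,0,0, 10,0,30,0,0,0, 12,0,38,0,0,0]';  python3 - <<'E'
from h import *
w=manip.camera("wrist")
B=cv2.resize(w["img"][100:320,220:420],None,fx=2.7,fy=2.7,interpolation=3)
cv2.imwrite('pics/c7.png',B[:,:,::-1])
p,Rt,s=tool(); print(p,s["wrist_force"])
E
```

```text
clock: 8.92
eef_pos: [591.9, 8.2, 76.7]
eef_rot: [-1.571, -0.0, -0.67]
wrist_force: [-0.0, -1.5, 0.3]
finger_gap: 0.1
[592.5658509    9.11759207  76.69549955] [-0.25675656  1.56214174  0.00857915]
```

View pics/c7.png

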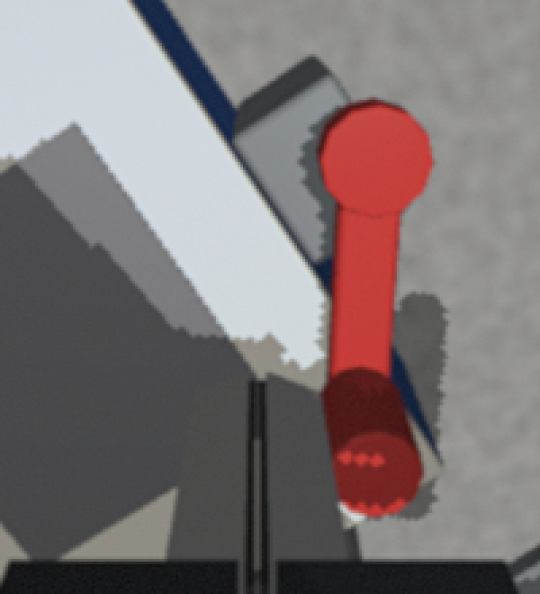

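The lever is now turning with the finger. I finish the arc.

```bash
python3 -m jog '[0,0,8,0,0,0, -2,0,16,0,0,0, -4,0,23,0,0,0, -8,0,30,0,0,0, -12,0,35,0,0,0, -12,0,36,0,0,0]'; python3 -m jog '[0,0,-10,0,0,0, 0,-30,-20,0,0,0, 0,-70,-25,0,0,0, 0,-110,-25,0,0,0, 0,-110,-25,0,0,0, 0,-110,-25,0,0,0]'; python3 - <<'E'
from h import *
w=manip.camera("wrist"); save(w,'w3'); print(tool()[0])
E
```

```text
clock: 9.47
eef_pos: [603.6, 44.8, 76.6]
eef_rot: [-1.571, 0.001, -0.669]
wrist_force: [-2.3, -1.0, 0.3]
finger_gap: 0.2
clock: 9.97
eef_pos: [588.9, 23.2, 189.0]
eef_rot: [-1.568, -0.004, -0.671]
wrist_force: [-0.7, -0.0, -0.2]
finger_gap: 0.4
[588.10711159  23.30883178 186.93855253]
```

View pics/w3.png

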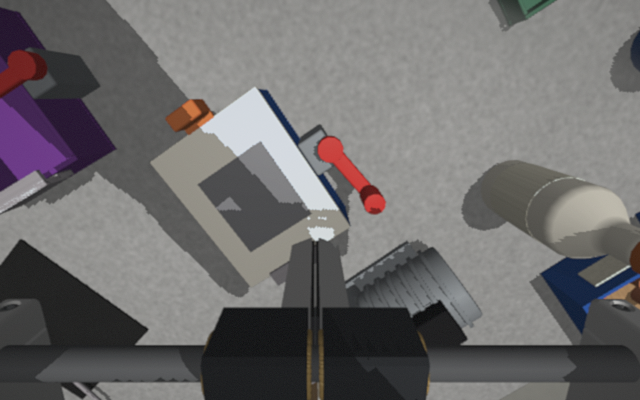

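The lever arm is now parallel to the tub's +y side: hub at (330,150), knob at (374,204), off the lid. Tip position recomputed from the pad edges is TCP − 13 mm, so the real grasp point is about 32 mm behind the TCP. Next I go above the tab.

```bash
python3 -c "
from h import *
go((469.5,-13.8,150),-.098)"
```

```text
shift [ -69.9   36.8 -102.8] turn [-3.00e-02 -3.28e+01  5.00e-02] minrows 4.6 clock 10.0167 gap 0.6489191034332867
```

```bash
python3 -m jog '[-14,0,-20,0,-6.5,0, -28,0,-41,0,-13,0, -42,10,-61,0,-19.5,0, -56,20,-82,0,-26,0, -70,37,-103,0,-32.8,0, -70,37,-103,0,-32.8,0, -70,37,-103,0,-32.8,0, -70,37,-103,0,-32.8,0]' 56 20; python3 - <<'E'
from h import *
w=manip.camera("wrist"); save(w,'w4'); p,Rt,s=tool(); print(p,s["eef_rot"],s["finger_gap"])
print([(d["xy"],d["score"]) for d in manip.tip_of("lid_tab",w)][:3])
P=(557,-22.4,-.098)
def X(b): c,n=np.cos(P[2]),np.sin(P[2]); return np.array([P[0]+c*b[0]-n*b[1],P[1]+n*b[0]+c*b[1],b[2]])
B=w["img"].copy()
for b in [(-95,14,93),(-95,-14,93),(-81,14,93),(-81,-14,93),(-75,58,70),(-75,-58,70)]:
    q=proj(w,X(b)); print(b,q.round(1)); cv2.circle(B,tuple(q.round().astype(int)),1,(0,255,0),-1)
cv2.imwrite('pics/w4c.png',cv2.resize(B[60:360,120:520],None,fx=2,fy=2)[:,:,::-1])
E
```

```text
clock: 10.68
eef_pos: [469.9, -13.5, 149.5]
eef_rot: [-1.571, 0.0, -0.1]
wrist_force: [0.1, 0.2, -0.2]
finger_gap: 50.3
[470.23550414 -13.39888327 149.77002807] [-1.57071935e+00 -3.26468832e-04 -9.93529381e-02] 54.131025637251874
[([312.6, 209.7], 0.74)]
(-95, 14, 93) [332.6 205.7]
(-95, -14, 93) [294.2 205.8]
(-81, 14, 93) [332.4 223.7]
(-81, -14, 93) [294.6 223.8]
(-75, 58, 70) [385.4 220.7]
(-75, -58, 70) [241.9 221. ]
```

View pics/w4c.png

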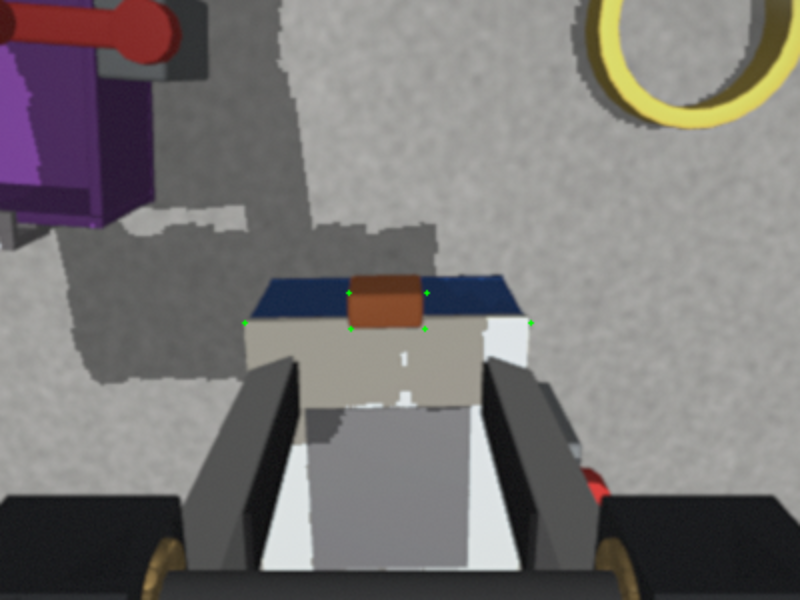

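The tab outline (350–424, 275–328 in the crop) matches the model, and the open fingers straddle it. I descend, with the last part slow.

```bash
python3 -m jog '[-1,25,0,0,0,0, -1,50,0,0,0,0, -1,70,0,0,0,0, -1,80,0,0,0,0, -1,88,0,0,0,0, -1,88,0,0,0,0]'; python3 -m jog '[0,6,0,0,0,0, 0,12,0,0,0,0, 0,12,0,0,0,0]'; python3 - <<'E'
from h import *
w=manip.camera("wrist"); B=w["img"];p,Rt,s=tool(); print(p,s["wrist_force"])
cv2.imwrite('pics/w5c.png',cv2.resize(B[60:360,120:520],None,fx=2,fy=2)[:,:,::-1])
E
```

```text
clock: 11.28
eef_pos: [468.5, -13.2, 60.8]
eef_rot: [-1.571, 0.001, -0.098]
wrist_force: [-0.2, -0.2, 0.4]
finger_gap: 56.1
clock: 11.53
eef_pos: [468.5, -13.3, 49.3]
eef_rot: [-1.571, 0.0, -0.098]
wrist_force: [-0.8, 0.4, -0.5]
finger_gap: 56.3
[468.56103955 -13.33198474  49.65386755] [0.18246415 0.44146871 0.42919695]
```

View pics/w5c.png

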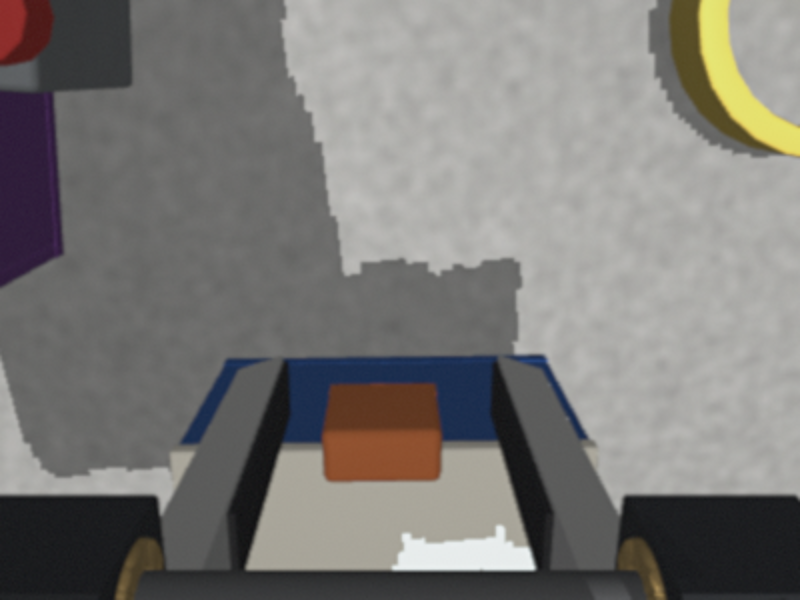

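Fingers straddle the tab on both sides, with the tips at about its lower edge. I close on it.

```bash
python3 -m jog '[0,0,0,0,0,0, 0,0,0,0,0,0, 0,0,0,0,0,0, 0,0,0,0,0,0, 0,0,0,0,0,0, 0,0,0,0,0,0]' 0 60; python3 - <<'E'
from h import *
p,Rt,s=tool(); print(p,s["wrist_force"],s["finger_gap"])
P=np.array([557,-22.4]);c,n=np.cos(-.098),np.sin(-.098)
piv=np.array([P[0]+c*73.5,P[1]+n*73.5,65]); 
ax=np.array([-n,c,0])
for a in range(2,25,2):
    Q=R.from_rotvec(np.deg2rad(a)*ax).as_matrix(); d=Rt.T@(piv+Q@(p-piv)-p); print(a,d.round(1))
E
```

```text
clock: 12.08
eef_pos: [468.6, -13.5, 49.9]
eef_rot: [-1.571, -0.0, -0.098]
wrist_force: [-0.4, -1.1, 3.1]
finger_gap: 27.7
[468.62328739 -13.47211085  49.90782351] [-0.39000488 -1.09596754  3.11921079] 27.67423407664041
2 [-0.4 -5.7 -0. ]
4 [ -0.7 -11.4  -0. ]
6 [ -0.7 -17.1  -0. ]
8 [ -0.5 -22.7  -0. ]
10 [ -0.1 -28.4  -0. ]
12 [  0.4 -34.1  -0. ]
14 [  1.2 -39.7  -0. ]
16 [  2.1 -45.3  -0. ]
18 [  3.3 -50.9  -0. ]
20 [  4.6 -56.4  -0. ]
22 [  6.2 -61.9  -0. ]
24 [  7.9 -67.3  -0. ]
```

```bash
python3 -m jog '[-0.4,-5.7,0,0,0,2, -0.7,-11.4,0,0,0,4, -0.7,-17.1,0,0,0,6, -0.5,-22.7,0,0,0,8, -0.1,-28.4,0,0,0,10, 0.4,-34.1,0,0,0,12, 1.2,-39.7,0,0,0,14, 2.1,-45.3,0,0,0,16, 3.3,-50.9,0,0,0,18, 4.6,-56.4,0,0,0,20]'; python3 - <<'E'
from h import *
w=manip.camera("wrist"); save(w,'w6'); p,Rt,s=tool(); print(p,s["eef_rot"],s["wrist_force"],s["moment"],s["finger_gap"])
S=manip.camera("scene")
cv2.imwrite('pics/s6.png',cv2.resize(S["img"][140:260,230:370],None,fx=5,fy=5,interpolation=3)[:,:,::-1])
E
```

```text
clock: 12.92
eef_pos: [473.1, -13.8, 106.5]
eef_rot: [-1.571, 0.351, -0.098]
wrist_force: [-1.4, -0.6, 1.3]
finger_gap: 27.6
[473.84641354 -13.8772482  107.04259562] [-1.57075552  0.35216645 -0.09769804] [-1.47934492 -0.11646989  1.01953118] [-0.02878273 -0.00142022  0.01274682] 27.519868524004142
```

View pics/w6.png

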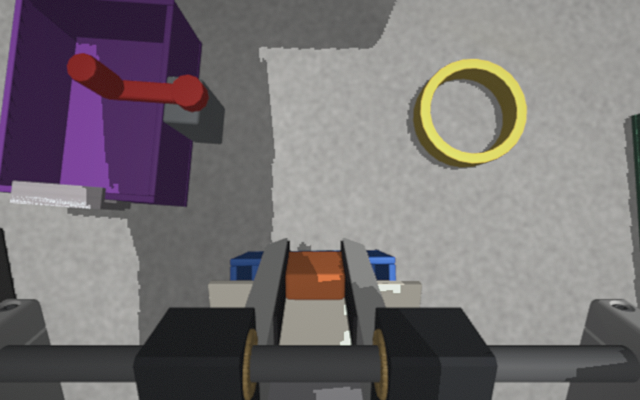

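View pics/s6.png

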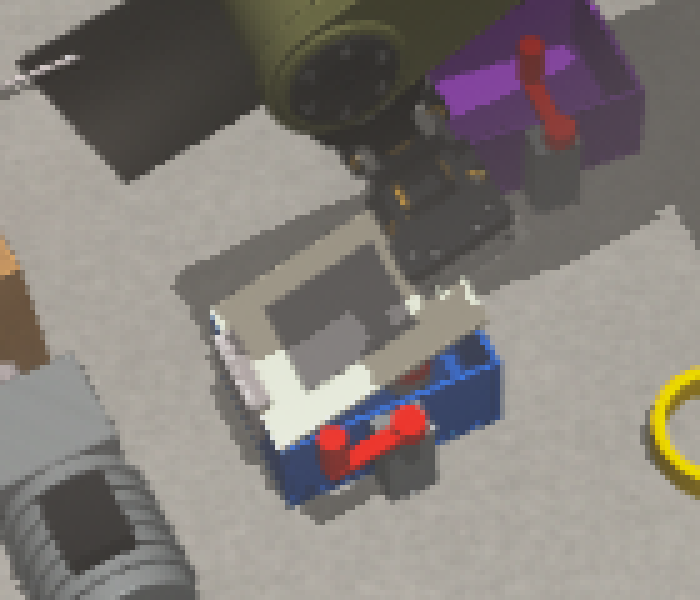

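The lid is tipped 20°, its far edge still on the rim under the keeper at scene crop (240,370). Now I draw it out along the tub's -x, then lift.

```bash
python3 -m jog '[-2.8,1,0,0,0,0, -5.7,1.7,0,0,0,0, -8.6,2.4,0,0,0,0, -11.5,3,0,0,0,0, -14.5,3.6,0,0,0,0, -17.5,4.2,0,0,0,0, -20.5,5,0,0,0,0, -20.5,5,0,0,0,0]'; python3 - <<'E'
from h import *
p,Rt,s=tool(); print(p,s["eef_rot"],s["wrist_force"],s["moment"],s["finger_gap"])
S=manip.camera("scene")
cv2.imwrite('pics/s7.png',cv2.resize(S["img"][140:260,230:370],None,fx=5,fy=5,interpolation=3)[:,:,::-1])
E
```

```text
clock: 13.68
eef_pos: [451.7, -11.7, 108.5]
eef_rot: [-1.571, 0.349, -0.098]
wrist_force: [-1.1, 0.4, -1.8]
finger_gap: 27.4
[451.70990243 -11.67541406 108.47731883] [-1.57080401  0.34925757 -0.09758691] [-1.05167819  0.40889961 -1.75740895] [ 0.0128608  -0.1535283  -0.00719003] 27.44297022771768
```

View pics/s7.png

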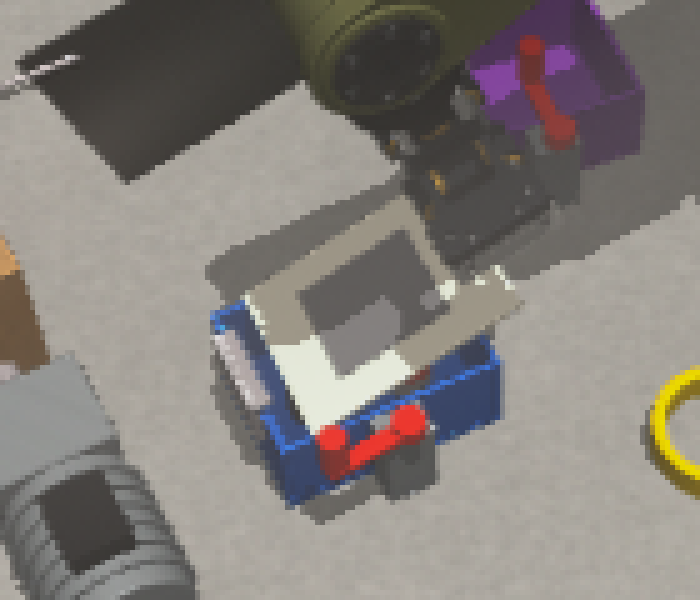

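The lid is out from under the keeper and hangs in the grip, with wrist Fz showing its weight. I lift it and look at the mat, the screwdriver tip and the purple tub before placing.

```bash
python3 -m jog '[-6,-16,0,0,0,0, -14,-38,0,0,0,0, -24,-66,0,0,0,0, -31,-85,0,0,0,0, -38,-104,0,0,0,0, -38,-104,0,0,0,0]'; python3 - <<'E'
from h import *
go((429.8,-345.4,160),.14)
t=manip.camera("top")
c=cv2.resize(t["img"][90:300,340:500],None,fx=3.75,fy=2.857,interpolation=3)
c=cv2.resize(t["img"][90:300,340:500],None,fx=2.857,fy=2.857,interpolation=3)
cv2.imwrite('pics/t8.png',c[:,:,::-1])
print([np.array(manip.tip_of("tub",t)[i]["xy"]) for i in range(len(manip.tip_of("tub",t)))])
E
```

```text
clock: 14.23
eef_pos: [453.3, -11.8, 222.5]
eef_rot: [-1.571, 0.343, -0.098]
wrist_force: [-0.5, -0.3, -1.3]
finger_gap: 27.5
shift [  29.6   55.8 -334.3] turn [ -2.33 -13.48 -19.58] minrows 8.2 clock 14.2333 gap 27.483851966001907
[array([218.8, 332. ]), array([387.1, 258.3])]
```

View pics/t8.png

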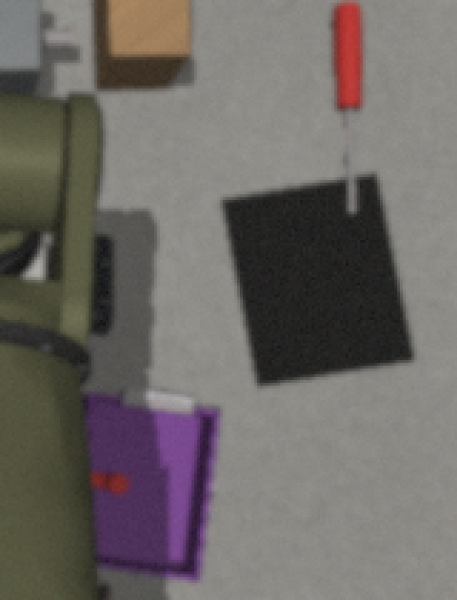

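```bash
python3 - <<'E'
from h import *
t=manip.camera("top")
f=lambda c:np.array([340+(c[0]+.5)/2.857-.5,90+(c[1]+.5)/2.857-.5])
M=[atz(t,f(c),4)[:2] for c in((222,200),(377,175),(412,358),(259,384))]
print(np.round(M,1).tolist()); m=np.mean(M,0); d=(M[0]-M[3]+M[1]-M[2]); yaw=np.arctan2(d[1],d[0]); print('mat',m.round(1),yaw.round(3))
Q=np.array([[np.cos(yaw),np.sin(yaw)],[-np.sin(yaw),np.cos(yaw)]])
for z in(4,14): print('tip mat frame',(Q@(atz(t,f((353,215)),z)[:2]-m)).round(1), 'blade at mat edge',(Q@(atz(t,f((350,178)),z)[:2]-m)).round(1))
for c in((218,408),(200,577)): print('purple',atz(t,f(c),65).round(1))
for D in((-14,19),):
  L=m+Q.T@np.array(D); T=L-88.9*np.array([np.cos(yaw),np.sin(yaw)]); print(L,T); 
go((*T,160),yaw)
E
```

```text
[[611.8, -264.0], [631.7, -411.3], [458.0, -433.4], [437.7, -290.0]]
mat [ 534.8 -349.7] 0.138
tip mat frame [ 53.7 -44.5] blade at mat edge [ 88.9 -48.6]
tip mat frame [ 52.5 -40.8] blade at mat edge [ 87.4 -44.9]
purple [ 415.7 -236.9   65. ]
purple [ 270.2 -214.3   65. ]
[ 518.33668479 -332.78167288] [ 430.27599496 -344.96875238]
shift [  30.4   50.4 -333.8] turn [ -2.37 -13.33 -20.04] minrows 8.1 clock 14.4833 gap 27.60707712555434
```

```bash
python3 - <<'E'
from h import *
m=np.array([534.8,-349.7]);yaw=.138
Q=np.array([[np.cos(yaw),np.sin(yaw)],[-np.sin(yaw),np.cos(yaw)]])
L=m+Q.T@np.array((-11,20)); T=L-88.9*np.array([np.cos(.188),np.sin(.188)]); print(L,T)
go((*T,110),.188)
E
```

```text
[ 521.15332778 -331.40332442] [ 433.81974679 -348.01824636]
shift [  51.2   96.  -336.5] turn [ -2.87 -16.19 -19.99] minrows 8.5 clock 14.4833 gap 27.60707712555434
```

```bash
python3 -m jog '[4,4,-27,-0.2,-1.3,-1.6, 9,10,-61,-0.5,-2.9,-3.6, 14,18,-95,-0.8,-4.5,-5.6, 20,27,-130,-1.1,-6.3,-7.7, 25,38,-165,-1.4,-8,-9.8, 30,50,-200,-1.7,-9.7,-12, 36,62,-235,-2,-11.3,-14, 42,74,-270,-2.3,-13,-16, 47,84,-304,-2.6,-14.6,-18, 51,96,-336,-2.9,-16.2,-20]'; python3 - <<'E'
from h import *
go((433.8,-348,110),.188)
s=manip.camera("scene"); w=manip.camera("wrist"); save(w,'w9')
cv2.imwrite('pics/s9.png',cv2.resize(s["img"][90:210,190:350],None,fx=5,fy=5,interpolation=3)[:,:,::-1])
E
```

```text
clock: 15.32
eef_pos: [433.7, -349.2, 110.0]
eef_rot: [-1.572, -0.003, 0.189]
wrist_force: [0.7, -0.6, -1.8]
finger_gap: 27.5
shift [ 0.4 -0.   1.2] turn [0.05 0.08 0.17] minrows 0.0 clock 15.3167 gap 27.502484535915553
```

View pics/s9.png

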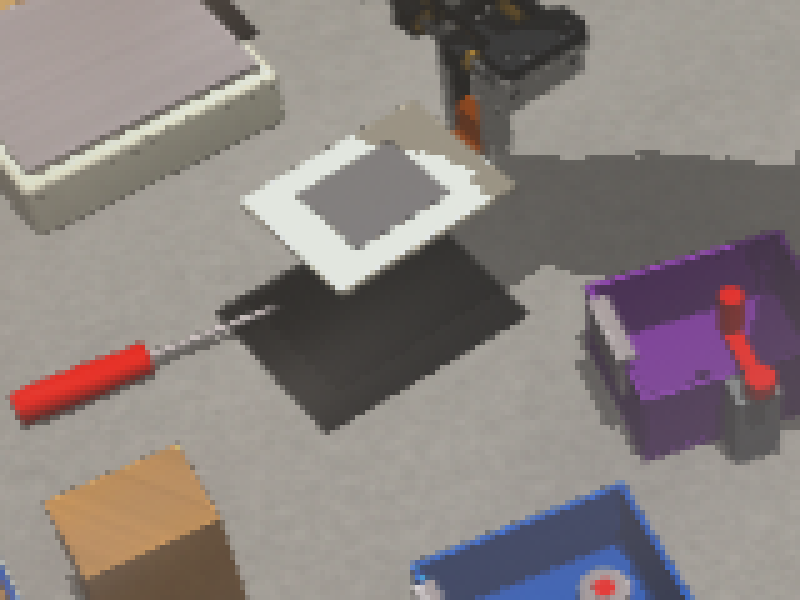

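View pics/w9.png

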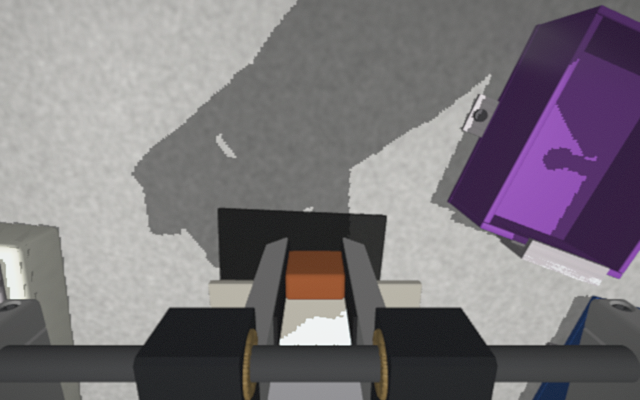

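```bash
python3 - <<'E'
from h import *
s=manip.camera("scene"); t=manip.camera("top")
print('tip',tri([t,s],[(340+353.5/2.857-.5,90+214/2.857-.5),(190+277.5/5-.5,90+307.5/5-.5)]))
p,Rt,st=tool()
for b in((75,58),(75,-58),(-75,-58),(-75,58)):
    X=p+Rt@[88.9+b[0],-20,b[1]]; q=proj(s,X); print(b,(q-[190,90]+.5).round(1)*5)
E
```

```text
tip (array([ 594.61766239, -385.54429808,    5.05177532]), [array([-0.2,  0.3]), array([-0.2, -0.1])])
(75, 58) [338.  291.5]
(75, -58) [237.5 198.5]
(-75, -58) [413.   98.5]
(-75, 58) [515.5 183.5]
```

The lid is level: its corners match the model within 1 px. The screwdriver tip lies at z≈5 mm, about 8 mm outside the planned lid edge. I lower the lid.

```bash
python3 -m jog '[0,25,1,0,0,0, 0,50,1,0,0,0, 0,70,1,0,0,0, 0,85,1,0,0,0, 0,95,1,0,0,0, 0,102,1,0,0,0, 0,106,1,0,0,0, 0,107,1,0,0,0, 0,107,1,0,0,0]'; python3 -m jog '[0,1,0,0,0,0, 0,2,0,0,0,0, 0,3,0,0,0,0, 0,3,0,0,0,0]'
```

```text
clock: 16.27
eef_pos: [434.8, -346.7, 4.9]
eef_rot: [-1.572, -0.003, 0.188]
wrist_force: [0.2, 0.0, -1.5]
finger_gap: 27.4
clock: 16.6
eef_pos: [434.5, -346.7, 1.6]
eef_rot: [-1.572, -0.002, 0.188]
wrist_force: [0.7, 0.5, -1.9]
finger_gap: 27.3
```

```bash
python3 -m jog '[0,0.5,0,0,0,0, 0,1,0,0,0,0, 0,1,0,0,0,0]'; python3 -c "
from h import *
print(tool()[2]['wrist_force'],tool()[2]['moment'])
s=manip.camera('scene')
cv2.imwrite('pics/s10.png',cv2.resize(s['img'][90:210,190:350],None,fx=5,fy=5,interpolation=3)[:,:,::-1])"
```

```text
clock: 16.85
eef_pos: [434.5, -346.7, 0.5]
eef_rot: [-1.572, -0.002, 0.188]
wrist_force: [-0.6, -0.3, -2.8]
finger_gap: 27.6
[-0.56843725 -0.28514945 -2.79626017] [-0.02528524  0.1908761  -0.00278117]
```

View pics/s10.png

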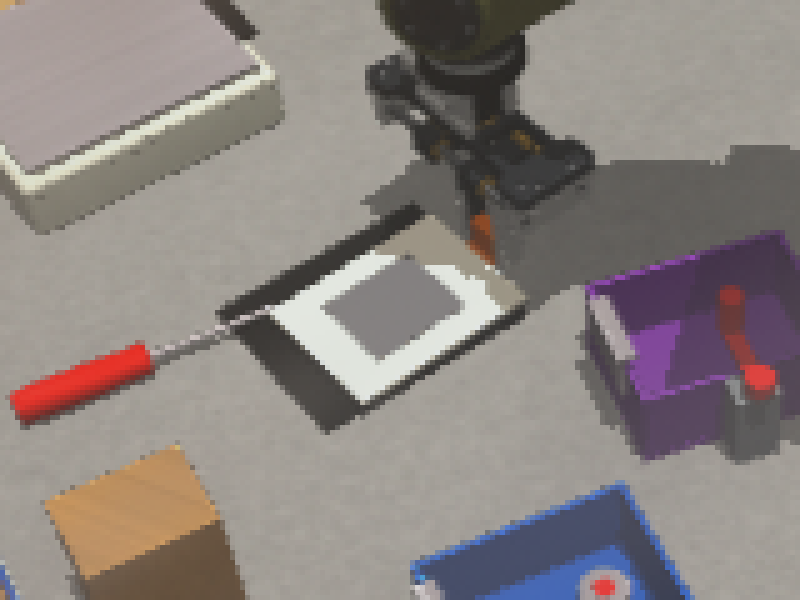

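```bash
for i in 1 2 3; do python3 -m jog '[0,0.5,0,0,0,0, 0,1,0,0,0,0, 0,1,0,0,0,0]' | tr '\n' ' '; python3 -c "
from h import *
q=tool()[2];print(np.round(q['wrist_force'],1),np.round(q['moment'],3))"; done
```

```text
clock: 17.15 eef_pos: [434.5, -346.7, -0.6] eef_rot: [-1.572, -0.002, 0.188] wrist_force: [-0.1, 0.0, -1.8] finger_gap: 27.3 [-0.1  0.  -1.8] [ 0.029  0.154 -0.038]
clock: 17.4 eef_pos: [434.5, -346.7, -1.1] eef_rot: [-1.572, -0.002, 0.188] wrist_force: [-2.1, 1.7, 3.8] finger_gap: 27.4 [-2.1  1.7  3.8] [0.399 0.578 0.034]
clock: 17.65 eef_pos: [434.5, -346.8, -1.2] eef_rot: [-1.572, -0.002, 0.188] wrist_force: [-7.3, 5.6, 16.6] finger_gap: 27.5 [-7.3  5.6 16.6] [ 1.194  1.377 -0.006]
```

Contact came at TCP z = -1.1, exactly where the skirt should meet the mat. I ease off 0.7 mm and open.

```bash
python3 -m jog '[0,-0.8,0,0,0,0, 0,-0.8,0,0,0,0]'; python3 -m jog '[0,0,0,0,0,0, 0,0,0,0,0,0, 0,0,0,0,0,0, 0,0,0,0,0,0]' 50 20; python3 -m jog '[0,-8,0,0,0,0, 0,-20,0,0,0,0, 0,-45,0,0,0,0, 0,-80,0,0,0,0, 0,-120,0,0,0,0, 0,-160,0,0,0,0, 0,-180,0,0,0,0]'; python3 - <<'E'
from h import *
s=manip.camera("scene"); t=manip.camera("top")
A=cv2.resize(s['img'][110:200,200:320],None,fx=4,fy=4,interpolation=3); B=cv2.resize(t['img'][130:250,400:500],None,fx=3,fy=3,interpolation=3)
C=np.zeros((360,780,3),np.uint8);C[:,:480]=A;C[:,480:]=B;cv2.imwrite('pics/c11.png',C[:,:,::-1])
w=manip.camera("wrist")
D=cv2.resize(s['img'][175:255,255:345],None,fx=6,fy=6,interpolation=3);cv2.imwrite('pics/tub11.png',D[:,:,::-1])
print('coupling',manip.tip_of("coupling",s),manip.tip_of("coupling",t))
print('spacer',manip.tip_of("spacer",s),manip.tip_of("spacer",t))
E
```

```text
clock: 17.82
eef_pos: [434.6, -346.8, -1.2]
eef_rot: [-1.572, -0.003, 0.188]
wrist_force: [-3.4, 1.6, 9.6]
finger_gap: 27.4
clock: 18.15
eef_pos: [434.5, -346.7, -1.9]
eef_rot: [-1.572, -0.002, 0.188]
wrist_force: [-0.2, -0.2, -0.2]
finger_gap: 48.8
clock: 18.73
eef_pos: [434.9, -347.3, 184.7]
eef_rot: [-1.577, -0.006, 0.188]
wrist_force: [0.0, -0.4, 0.7]
finger_gap: 49.8
coupling [{'xy': [310.0, 215.0], 'score': 0.7}] [{'xy': [327.1, 195.1], 'score': 0.61}]
spacer [{'xy': [291.2, 220.2], 'score': 0.59}, {'xy': [307.0, 214.3], 'score': 0.17}] [{'xy': [330.4, 172.3], 'score': 0.51}]
```

View pics/c11.png

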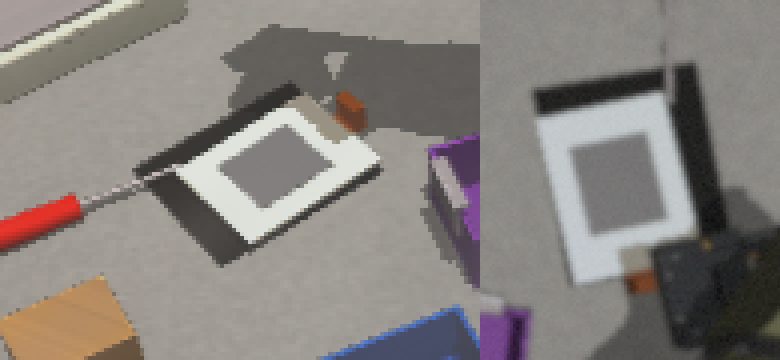

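View pics/tub11.png

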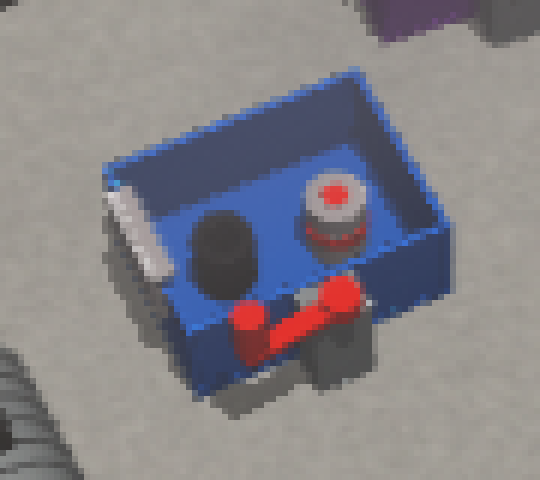

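```bash
python3 - <<'E'
from h import *
w=manip.camera("wrist"); t=manip.camera("top")
B=w['img'].copy()
p,Rt,st=tool(); print(p)
cv2.imwrite('pics/w12.png',cv2.resize(B,None,fx=1.25,fy=1.25)[:,:,::-1])
cv2.imwrite('pics/t12.png',cv2.resize(t['img'][140:240,410:490],None,fx=6,fy=6,interpolation=3)[:,:,::-1])
E
```

```text
[ 433.77035472 -346.31494616  177.28753187]
```

View pics/w12.png

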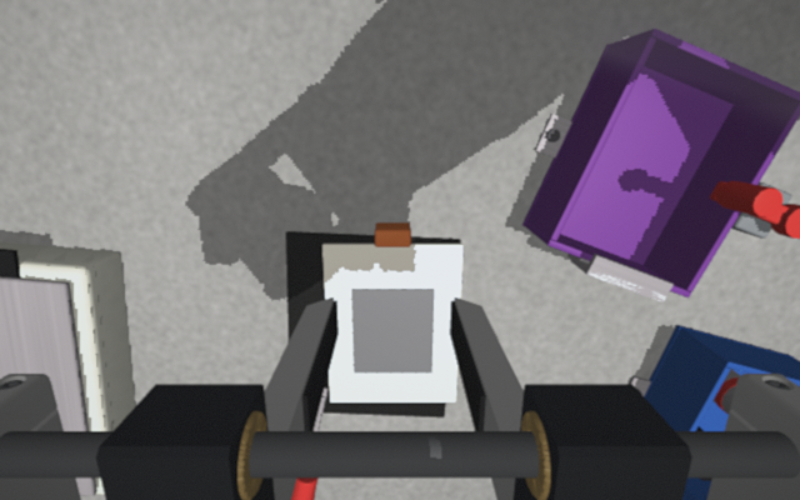

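View pics/t12.png

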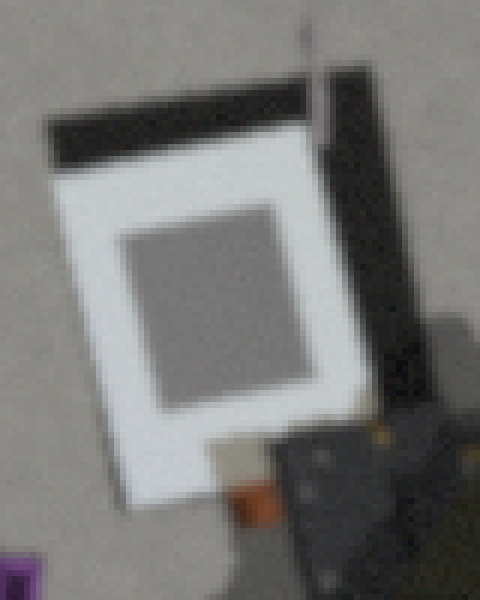

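```bash
python3 - <<'E'
from h import *
w=manip.camera("wrist"); t=manip.camera("top")
m=np.array([534.8,-349.7]);yaw=.138
Q=np.array([[np.cos(yaw),np.sin(yaw)],[-np.sin(yaw),np.cos(yaw)]])
for c in((323,244),(462,243),(457,402),(331,403)): print('lid w',(Q@(atz(w,((c[0]+.5)/1.25-.5,(c[1]+.5)/1.25-.5),19)[:2]-m)).round(1))
for c in((287,233),(460,240)): print('mat w',(Q@(atz(w,((c[0]+.5)/1.25-.5,(c[1]+.5)/1.25-.5),4)[:2]-m)).round(1))
g=lambda c:np.array([410+(c[0]+.5)/6-.5,140+(c[1]+.5)/6-.5])
for c in((52,180),(307,123),(125,510),(375,395)): print('lid t',(Q@(atz(t,g(c),19)[:2]-m)).round(1))
for c in((48,120),(372,66)): print('mat t',(Q@(atz(t,g(c),4)[:2]-m)).round(1))
print('tip',(Q@(atz(t,g((321,145)),5)[:2]-m)).round(1))
E
```

```text
lid w [-83.4 -39.1]
lid w [-89.9  74.5]
lid w [61.2 84.1]
lid w [ 67.9 -31.2]
mat w [-87.3 -71.9]
mat w [-88.4  75.1]
lid t [59.3 80.9]
lid t [ 65.8 -35. ]
lid t [-89.2  76.5]
lid t [-57.7 -40.9]
mat t [88.3 73.7]
mat t [ 88.5 -74.4]
tip [ 56.8 -44.4]
```

The lid is flat on the mat with its skirt inside the mat edge (centre about (-11,+20) mm in the mat frame) and ~6 mm from the screwdriver blade. I'll leave it. In the tub, the coupling with red band and bore is the near item at tub11 (334,210). The black spacer is at (224,255). I measure both.

```bash
cat > tub.py <<'E'
from h import *
P=np.array([557,-22.4]);c,n=np.cos(-.098),np.sin(-.098); T=np.array([[c,n],[-n,c]])
def tf(X): return (T@(np.array(X)[:2]-P)).round(1)
E
python3 - <<'E'
from tub import *
s=manip.camera("scene"); t=manip.camera("top")
g=lambda a:np.array([255+(a[0]+.5)/6-.5,175+(a[1]+.5)/6-.5])
print('coup scene',tf(atz(s,g((334,195)),49)),atz(s,g((334,195)),49))
print('spacer scene',tf(atz(s,g((224,233)),45)))
print('net',tf(atz(s,(310,215),5)),tf(atz(s,(291.2,220.2),5)),'top',tf(atz(t,(327.1,195.1),5)),tf(atz(t,(330.4,172.3),5)))
# tub corners check of rim z 65 in scene
for b in((75,58),(75,-58),(-75,-58),(-75,58)):
    w=P+T.T@np.array(b); q=proj(s,(*w,65)); print(b,((q-[255,175]+.5)*6).round(0))
go((500,-10,230),-.098)
E
```

```text
coup scene [-30.8   4.3] [526.75129048 -15.07883945  49.        ]
spacer scene [30.4 -1.2]
net [-28.2   4.4] [35.1 -3.5] top [-34.9   0.9] [27.2 -3.7]
(75, 58) [185. 332.]
(75, -58) [102. 162.]
(-75, -58) [361.  65.]
(-75, 58) [454. 225.]
shift [127.9 -52.  318.2] turn [ 0.02 16.4   0.11] minrows 8.3 clock 19.3833 gap 49.950727962169196
```

Coupling at tub (-31,+4), spacer at (+30,-2). I grasp with the jaws along the tub's y, turned 20° so the gripper body misses the lever hub. Moving above it now.

```bash
python3 -c "
from h import *
go((526,-16,185),.252)"
```

```text
shift [152.2  -7.  307.5] turn [ 0.04 -3.66  0.1 ] minrows 8.2 clock 19.3833 gap 49.950727962169196
```

```bash
python3 -m jog '[15,-2,31,0,-0.4,0, 33,-4,66,0,-0.8,0, 51,-6,102,0,-1.2,0, 69,-7,138,0,-1.6,0, 87,-7,174,0,-2,0, 104,-7,210,0,-2.4,0, 121,-7,244,0,-2.8,0, 138,-7,278,0,-3.2,0, 152,-7,307,0,-3.7,0, 152,-7,307,0,-3.7,0]' 56; python3 -m jog '[0,0,0,0,0,0, 0,0,0,0,0,0]'; python3 - <<'E'
from tub import *
w=manip.camera("wrist"); p,Rt,s=tool(); print(p,s["eef_rot"])
cv2.imwrite('pics/w13.png',cv2.resize(w['img'][60:360,120:520],None,fx=2,fy=2)[:,:,::-1])
for k in("coupling","spacer"):
    print(k,[(d["xy"],round(d["score"],2),tf(atz(w,d["xy"],5))) for d in manip.tip_of(k,w)][:2])
E
```

```text
clock: 20.22
eef_pos: [526.6, -12.0, 185.2]
eef_rot: [-1.571, -0.002, 0.257]
wrist_force: [0.3, -0.1, 0.2]
finger_gap: 55.9
clock: 20.38
eef_pos: [525.8, -16.9, 185.1]
eef_rot: [-1.572, -0.002, 0.253]
wrist_force: [0.6, -0.0, -0.4]
finger_gap: 56.0
[525.75842173 -17.39734493 185.23982573] [-1.57208704 -0.00197589  0.2518705 ]
coupling [([314.9, 174.2], 0.87, array([-35. ,   1.7])), ([277.1, 289.4], 0.7, array([110.9,   7.4]))]
spacer [([291.5, 229.9], 0.9, array([33.8, -1.1]))]
```

View pics/w13.png

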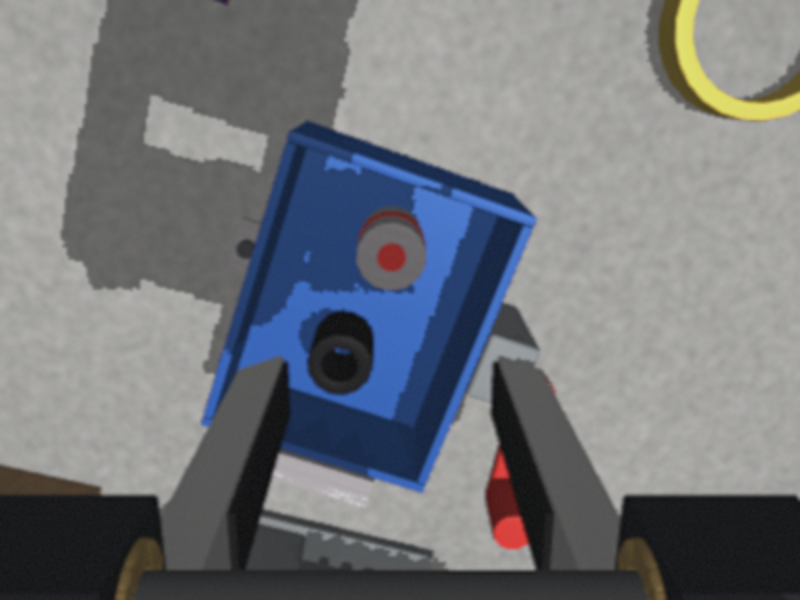

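The coupling has a red mark on its grey top at crop (391,256) and its band below. The spacer is the black ring at (341,362).

```bash
python3 - <<'E'
from tub import *
w=manip.camera("wrist")
X=atz(w,(315.2,187.5),49); print(X,tf(X)); S=atz(w,(120+341.5/2-.5,60+362.5/2-.5),45); print('sp',tf(S))
go((X[0],X[1],100),.252)
E
```

```text
[525.43637734 -16.83395985  49.        ] [-32.    2.5]
sp [29.8 -1.9]
shift [-0.3 85.3  0.9] turn [ 0.07 -0.05  0.12] minrows 2.0 clock 20.5833 gap 55.73073837583562
```

```bash
python3 -m jog '[0,35,1,0,0,0, 0,70,1,0,0,0, 0,100,1,0,0,0, 0,120,1,0,0,0, 0,132,1,0,0,0, 0,140,1,0,0,0, 0,140,1,0,0,0]'; python3 - <<'E'
from tub import *
w=manip.camera("wrist"); p,Rt,s=tool(); print(p,s["wrist_force"])
cv2.imwrite('pics/w14.png',cv2.resize(w['img'][60:360,120:520],None,fx=2,fy=2)[:,:,::-1])
E
```

```text
clock: 21.17
eef_pos: [525.3, -16.2, 44.0]
eef_rot: [-1.571, -0.0, 0.252]
wrist_force: [-0.8, 0.7, 0.2]
finger_gap: 56.1
[525.88008984 -16.10794687  45.17705652] [ 0.30443273 -0.22615076  0.17245907]
```

View pics/w14.png

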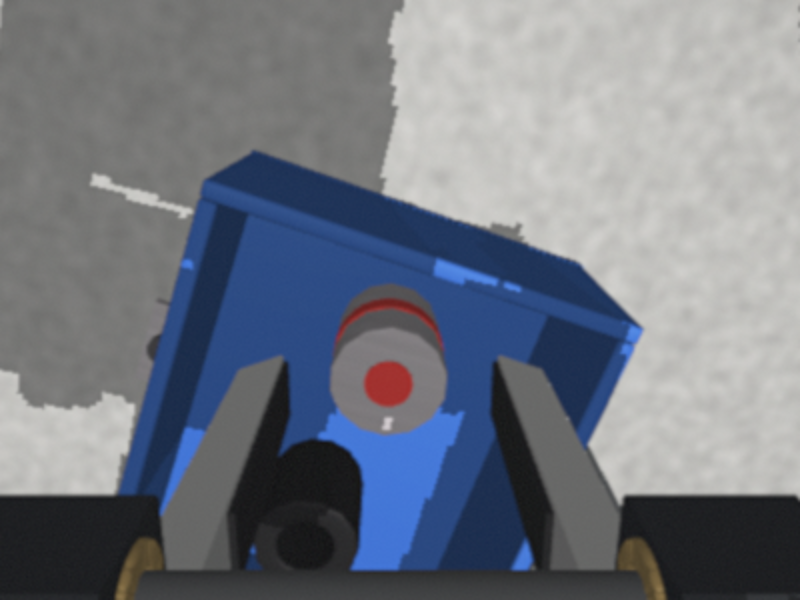

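The coupling is centred between the fingers: top at (389,380), pads at 290 and 492. I continue down slowly.

```bash
python3 -m jog '[0,8,0,0,0,0, 0,16,0,0,0,0, 0,24,0,0,0,0, 0,32,0,0,0,0, 0,32,0,0,0,0]'; python3 -m jog '[0,3,0,0,0,0, 0,6,0,0,0,0, 0,8,0,0,0,0, 0,8,0,0,0,0]'; python3 -m jog '[0,0,0,0,0,0, 0,0,0,0,0,0, 0,0,0,0,0,0, 0,0,0,0,0,0, 0,0,0,0,0,0, 0,0,0,0,0,0]' 0 35;python3 - <<'E'
from tub import *
w=manip.camera("wrist"); p,Rt,s=tool(); print(p,s["wrist_force"])
cv2.imwrite('pics/w15.png',cv2.resize(w['img'][60:360,120:520],None,fx=2,fy=2)[:,:,::-1])
E
```

```text
clock: 21.63
eef_pos: [525.2, -15.6, 11.6]
eef_rot: [-1.571, 0.0, 0.253]
wrist_force: [-1.0, 0.5, 0.0]
finger_gap: 56.0
clock: 21.97
eef_pos: [526.0, -15.7, 5.0]
eef_rot: [-1.572, -0.002, 0.253]
wrist_force: [0.6, 0.2, 0.1]
finger_gap: 56.0
clock: 22.47
eef_pos: [526.2, -15.7, 5.5]
eef_rot: [-1.572, -0.003, 0.253]
wrist_force: [0.0, -0.2, 1.3]
finger_gap: 33.6
[526.24653624 -15.72571698   5.49018033] [ 0.90294284 -0.27416384  3.00366515]
```

View pics/w15.png

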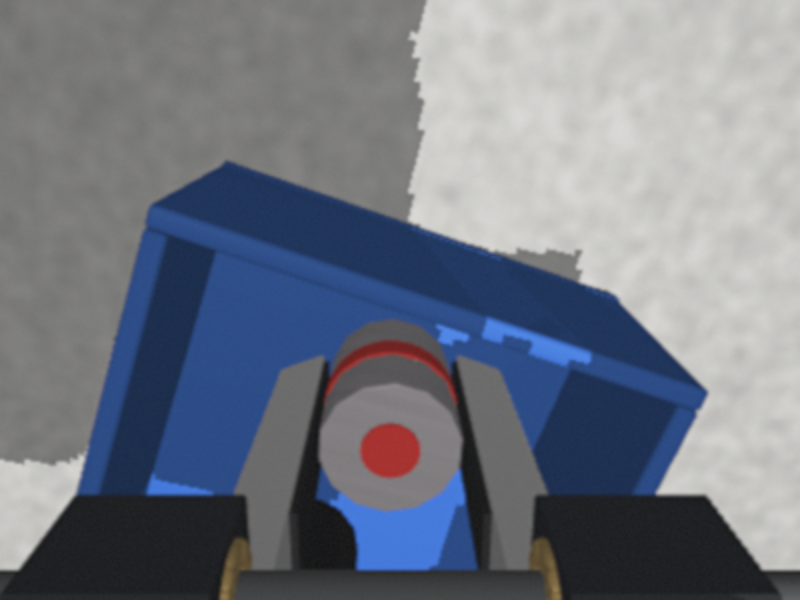

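The coupling is gripped at 33.6 mm. I lift it and refine the tray position.

```bash
python3 -m jog '[0,-4,0,0,0,0, 0,-12,0,0,0,0, 0,-30,0,0,0,0, 0,-60,0,0,0,0, 0,-95,0,0,0,0, 0,-130,0,0,0,0, 0,-150,0,0,0,0, 0,-150,0,0,0,0]'; python3 - <<'E'
from h import *
t=manip.camera("top"); s=manip.camera("scene")
f=lambda c:np.array([150+(c[0]+.5)/5-.5,140+(c[1]+.5)/5-.5])
M=np.array([atz(t,f(c),30)[:2] for c in((108,148),(362,166),(333,538),(77,524))]); print(M.round(1).tolist())
m=M.mean(0); d=M[0]-M[3]+M[1]-M[2]; yaw=np.arctan2(d[1],d[0]); print(m,yaw, np.linalg.norm(M[0]-M[3]),np.linalg.norm(M[0]-M[1]))
F=m-49*np.array([np.cos(yaw),np.sin(yaw)]); print('free',F)
c=cv2.resize(s["img"][255:340,330:435],None,fx=6,fy=6,interpolation=3)
for b in((-100,-65,30),(-100,65,30),(100,-65,30),(100,65,30),(-49,0,4)):
    X=[m[0]+np.cos(yaw)*b[0]-np.sin(yaw)*b[1],m[1]+np.sin(yaw)*b[0]+np.cos(yaw)*b[1],b[2]]
    q=(proj(s,X)-[330,255]+.5)*6; cv2.circle(c,tuple(q.astype(int)),4,(255,0,0),-1)
cv2.imwrite('pics/s16.png',c[:,:,::-1])
go((*F,155),.7)
E
```

```text
clock: 23.18
eef_pos: [527.5, -15.7, 160.5]
eef_rot: [-1.575, -0.009, 0.253]
wrist_force: [1.1, 0.1, -1.0]
finger_gap: 33.7
[[599.5, 391.2], [586.2, 257.2], [391.9, 273.4], [402.6, 406.3]]
[495.025998   332.06237844] -0.07978457545542776 197.47930366937462 134.65799429273127
free [446.18187196 335.96767631]
shift [1.100e+01 1.000e-01 3.603e+02] turn [  0.12 -25.62   0.15] minrows 8.6 clock 23.2833 gap 33.69400847940458
```

View pics/s16.png

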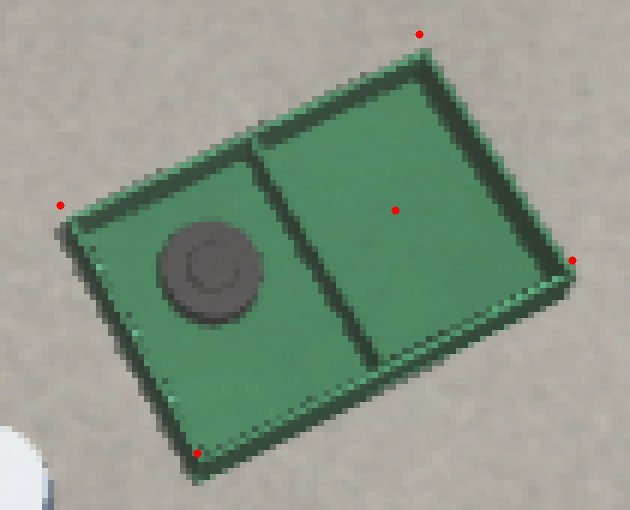

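The empty half's centre (red dot at (395,210)) lies well inside it. I carry the coupling over.

```bash
python3 -m jog '[0,0,20,0,-2,0, 1,0,50,0,-4.5,0, 2,0,85,0,-7,0, 4,0,123,0,-9.5,0, 5,0,161,0,-12,0, 6,0,199,0,-14.5,0, 7,0,237,0,-17,0, 9,0,275,0,-19.5,0, 10,0,310,0,-22,0, 11,0,340,0,-24,0]'; python3 -m jog '[0,0,12,0,-1,0, 0,0,20,0,-1.6,0, 0,0,20,0,-1.6,0, 0,0,20,0,-1.6,0]'; python3 - <<'E'
from h import *
w=manip.camera("wrist"); save(w,'w17'); go((447,336.5,45),.7); print(tool()[0],tool()[2]["eef_rot"])
E
```

```text
clock: 24.12
eef_pos: [449.7, 318.1, 153.0]
eef_rot: [-1.572, 0.002, 0.675]
wrist_force: [1.5, 0.1, -1.7]
finger_gap: 33.2
clock: 24.45
eef_pos: [438.8, 331.1, 154.2]
eef_rot: [-1.573, -0.0, 0.699]
wrist_force: [-0.2, -0.8, -2.5]
finger_gap: 33.3
shift [  9.5 109.5  -0.5] turn [ 0.12 -0.11  0.04] minrows 2.6 clock 24.5 gap 33.2888172549272
[439.17704152 330.88603997 154.484302  ] [-1.57295128e+00 -6.53018572e-04  6.98051082e-01]
```

View pics/w17.png

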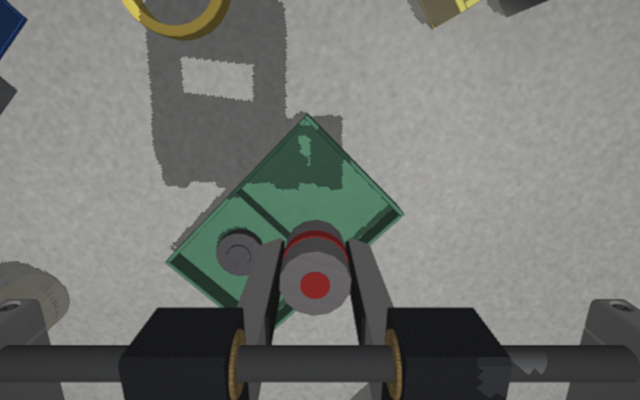

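```bash
python3 - <<'E'
from h import *
w=manip.camera("wrist")
for n,c in(("a",(306,114)),("b",(403,213)),("far",(167,263)),("div",(243,193))): print(n,atz(w,c,30).round(1))
E
```

```text
a [391.3 281.2  30. ]
b [402.4 408.3  30. ]
far [588.4 267.2  30. ]
div [483.2 281.8  30. ]
```

```bash
python3 -m jog '[5,20,0,0,0,0, 11,45,0,0,0,0, 11,75,0,0,0,0, 11,100,0,0,0,0, 11,118,0,0,0,0, 11,130,0,0,0,0, 11,138,0,0,0,0, 11,143,0,0,0,0, 11,145,0,0,0,0, 11,145,0,0,0,0]'; python3 -m jog '[0,1,0,0,0,0, 0,2,0,0,0,0, 0,3,0,0,0,0, 0,3,0,0,0,0]'; python3 -c "
from h import *
print(tool()[2]['wrist_force'],tool()[0])"
```

```text
clock: 25.38
eef_pos: [448.0, 339.0, 10.3]
eef_rot: [-1.573, -0.002, 0.699]
wrist_force: [-1.0, -0.6, -0.7]
finger_gap: 33.5
clock: 25.72
eef_pos: [447.7, 339.1, 7.0]
eef_rot: [-1.573, -0.002, 0.7]
wrist_force: [-0.0, -0.0, -1.0]
finger_gap: 33.5
[-0.04577018 -0.03610275 -0.98450258] [447.73488971 339.06166647   7.02855634]
```

```bash
for i in 1 2 ; do python3 -m jog '[0,0.5,0,0,0,0, 0,1,0,0,0,0, 0,1,0,0,0,0]' | tr '\n' ' ';echo; done;  for i in 1 2 ; do python3 -m jog '[0,0.4,0,0,0,0, 0,0.5,0,0,0,0]' | tr '\n' ' '; echo; done
```

```text
clock: 25.97 eef_pos: [447.7, 339.0, 5.8] eef_rot: [-1.573, -0.001, 0.7] wrist_force: [0.2, -0.7, -1.9] finger_gap: 33.5 
clock: 26.22 eef_pos: [447.7, 338.9, 4.8] eef_rot: [-1.573, -0.001, 0.7] wrist_force: [0.2, -0.9, -1.8] finger_gap: 33.9 
clock: 26.38 eef_pos: [447.7, 339.0, 4.5] eef_rot: [-1.573, -0.001, 0.7] wrist_force: [-1.1, -1.4, 2.1] finger_gap: 33.4 
clock: 26.55 eef_pos: [447.8, 339.0, 4.5] eef_rot: [-1.573, -0.002, 0.7] wrist_force: [-3.5, -2.2, 8.4] finger_gap: 33.6
```

Contact came at TCP z = 4.5, as predicted for the tray floor. I ease off, open and retreat.

```bash
python3 -m jog '[0,-0.4,0,0,0,0, 0,0,0,0,0,0, 0,0,0,0,0,0, 0,0,0,0,0,0, 0,0,0,0,0,0]' 54 20; python3 -m jog '[0,-8,0,0,0,0, 0,-20,0,0,0,0, 0,-45,0,0,0,0, 0,-80,0,0,0,0, -20,-115,0,0,0,0, -50,-145,0,0,0,0, -80,-160,0,0,0,0, -100,-160,0,0,0,0, -100,-160,0,0,0,0, -100,-160,0,0,0,0]'; python3 - <<'E'
from h import *
s=manip.camera("scene"); t=manip.camera("top"); save(s,'s18'); save(t,'t18')
c=cv2.resize(s["img"][255:340,330:435],None,fx=6,fy=6,interpolation=3); cv2.imwrite('pics/s18c.png',c[:,:,::-1])
q=tool()[2]; print(q["clock"],q["wrist_force"])
E
```

```text
clock: 26.97
eef_pos: [447.7, 339.0, 3.8]
eef_rot: [-1.573, -0.001, 0.7]
wrist_force: [-0.7, 0.7, -0.6]
finger_gap: 54.0
clock: 27.8
eef_pos: [370.9, 274.7, 165.4]
eef_rot: [-1.573, -0.004, 0.699]
wrist_force: [0.3, -0.1, -0.2]
finger_gap: 54.3
27.9 [ 1.10906052 -0.3096414   0.662001  ]
```

View pics/s18c.png

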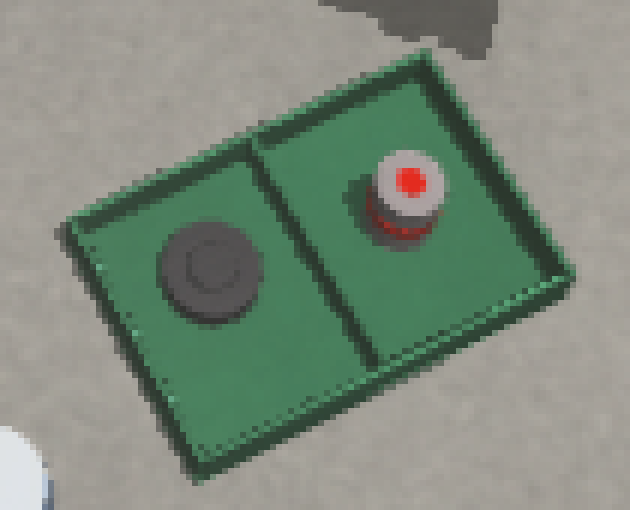

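View pics/s18.png

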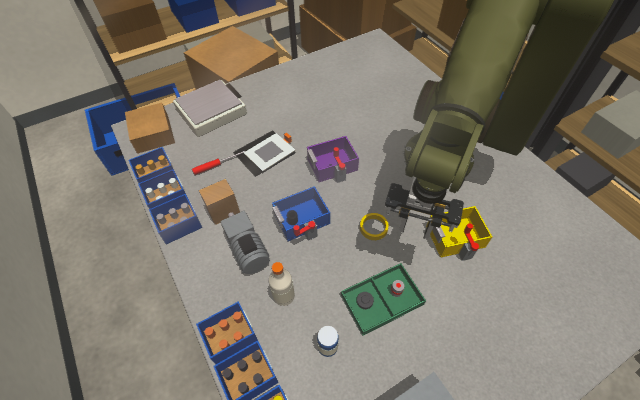

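View pics/t18.png

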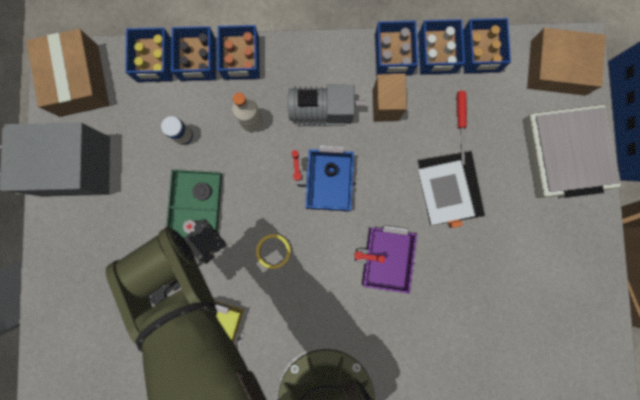

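The coupling stands upright in the empty half at crop (410,190). The lid is on the mat, the spacer is in the tub, and the lever is clear of the lid. Nothing else has visibly moved and the gripper touches nothing. I hand it in.

```bash
python3 -c "
from h import *
print(manip.sign_off())"
```

```text
the job is handed in; nothing more can be done
None
```

The job is done as asked and was handed in at about 28 s of the 72 s limit. No verdict came back.

- **Lever:** I swung it to lie along the outside of the tub, off the lid. The first sweep passed over the knob because the fingertips are about 35 mm shorter than stated, roughly 13 mm behind the TCP. I measured that from the wrist pictures and a careful descent, and used it from then on.
- **Lid:** I tipped it 20° by the tab with its far edge on the rim, drew it back about 22 mm from under the keeper, and set it flat and right way up on the mat. Contact came at the height expected for the mat.
- **Coupling:** I gripped it at 33.6 mm and stood it in the middle of the tray's near (empty) half. Contact came at the expected floor height.

**Last checks:**
- The final pictures show the lid flat on the mat, the coupling upright, the spacer still in the tub and the lever clear of the lid.
- The other items appear unmoved, and the gripper was free of everything.

**Imperfect:** I placed the lid about 11 mm nearer the robot and 20 mm to the left of the mat's centre, to keep clear of the screwdriver blade that lies over the mat.
- The lid's skirt is on the mat, but by less than 1 mm at its far left corner. That is finer than the 2 mm camera calibration.
- The plate sticks out about 6–9 mm past the mat at that corner.
- The estimated gap to the blade is about 6 mm.

The scene camera put the tray's rim 2–3 pixels (about 5 mm) off from the top camera. The coupling has far more room than that, so it does not matter.

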